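Close up the specimen carrier with its second tray

ROBOT

A 6-joint arm with a two-finger parallel gripper is mounted at the origin on a cart in front of the work surface, level with it; the furniture and walls round the work are solid. World frame = base frame: x ahead of the robot, y to its left, z up, the work surface at z = 0. Lengths are in m, angles in degrees, forces in N, time in s.
With the tool pointing down it reaches from about 0.35 to 1 m from the base axis. Payload 7.1 kg.
Tool frame: the origin (TCP) lies midway between the tips of the shut fingers; the grasp point (between the pads) lies 19 mm behind it; z points along the fingers, y is the line along which they close (so a half turn about z gives the same grasp; the last joint's range is limited). The gripper opens to 85 mm and grips with 20 to 120 N. Pads are 22 mm wide; open, the fingers measure 114 mm over their backs; the gripper's body (76 mm by 85 mm) begins 54 mm behind the grasp point. The pads swing forward as they close: fully open they stand 13 mm farther back than shut.
Start: joints at [-68.583, 24.242, 93.386, -0, 62.372, -1.089], TCP at [0.239, -0.577, 0.231] pointing down, gripper open.
Joint ranges: [-172.04, 172.04], [-51.8, 120.97], [4.93, 147.93], [-75.15, 255.16], [6.16, 154.13], [-145.62, 145.62]. Speed limits (degrees/s): [136.94, 136.94, 172.46, 180, 180, 180].

INTERFACE

Orientations are given as a 3x3 rotation matrix whose columns are the frame's x, y, z axes.
In Python, from station import arm gives the robot as it stands. The module is installed in compiled form; this text tells all that it offers.
- The arm moves only by the tool carry_out, never from a script. Its argument "series" is a list that holds one entry, the list of rows, each a list of 5 numbers: the opening, from 0 (shut) to 1 (fully open), then the shift along the tool's x, y, z in units of 0.02 m (1.0 is 0.02 m), then the turn about the tool's z in units of 0.08 rad (1.0 is 0.08 rad). A call has 1 to 10 rows; each row shifts and turns the commanded pose from where the row before left it, along the tool's axes as they then stand; what a row does not reach is not made up. A row lasts 1/12 s, in which the tool goes at most 41.7 mm and 7.16 degrees, less where a joint would pass 70% of its speed; a pose out of reach is approached as far as the arm can. A call with a number of a shift or a turn outside -1 to 1 is refused whole. A call with a gripper value outside its range is refused whole. The fingers move at their own pace and stop on an object; the grip force is fixed at half the most. Time passes only in rows, so rows that do not move let the fingers close. It gives the time, the measured TCP pose, the force, the opening and the grip force at its end, in the units of the state.
- arm.observe(): the state, without advancing time (a new reading comes with each control period).
- arm.read_camera(name): name is "scene" or "top" or "wrist"; returns the picture (420x560x3 uint8, red, green, blue); there is no depth.
- arm.camera_info(name): a dict with "vertical_fov" (degrees; the focal length in pixels is half the picture's height over the tangent of half this angle, whatever the lens; pixels are square), "cx", "cy" (the principal point, pixels), "origin" and "orientation" of the camera in the world; the wrist camera has in their place "T_tool_cam" (4x4, takes a point from camera to tool coordinates, whose origin is the TCP and whose axes are the flange's). Camera axes: x right, y down, z forward; pixel columns grow to the right and rows downward; lengths in m; the calibration is good to about 2 mm. A picture is of the moment at which its call begins: read the wrist's pose just before it. camera_info takes no time and is no camera call.
- arm.hand_in(): hands the job in; it is judged then, once.
The state is a dict: "time": time; "qpos": joint angles; "dq": joint speeds; "tau": joint torques, N m; "tcp_pos": TCP position; "tcp_rot": TCP orientation; "ft_force": force on the tool from outside, world axes, zero at the start; "torque": the same for the moment, N m; "opening": finger opening in m; "grasp_force": force on a finger pad.
Only numpy, scipy, OpenCV 4.12 (cv2) and the standard library are available. Lean on these libraries where they do the work, as an engineer would, in place of code of your own. Each camera call takes 0.05 s, during which the arm holds its last target. There are 200 camera calls.

TASK

Get the specimen carrier ready to travel: pull up the locking collar on its lever and swing the lever fully over so that the two hold-down noses open and the collar drops back into its notch, then set the loose tray with its two mounts gently on the carrier's lower tray so that all four corner pins drop into the sockets. Finally pull the collar up again and swing the lever back until the noses are over the tray and the collar has locked. Keep the tray level so that the mounts stay in their pockets, and leave the other things on the bench where they are.

Things in the scene. Friction and masses are not known exactly. Their poses are not given: they have to be found in the camera images.
- carrier: Specimen carrier, fixed to the bench: aluminium base plate 240 x 100 x 12 mm, a grey lower tray screwed on it, lever bracket at one end. Origin: on the bench under the lower tray's centre. x runs along the trays' length, away from the lever; z up. Base spans x -142 to +98, y +-50 mm. Two fixed mounts stand in the lower tray, below its rim.
- nest (a point): Centre of the lower tray's rim (124 x 84 mm), 34 mm above the bench, where the upper tray's underside must rest. Axes as the carrier's. Four round sockets in the rim, 11 mm across, 9 mm deep, at x = +-52, y = +-31 mm from here.
- pivot (a point): The lever's pivot, on the carrier at x = -92, y = 0, z = 42 mm of its frame; the lever turns about the carrier's y direction here. A hold-down nose turns with the lever; a second one at the far end follows it through a link.
- hold_lever (a joint): Lever angle: 0 closed (leans 24 deg from vertical to the trays, carrier +x), 0.977 rad fully open (leans 32 deg the other way). Stops at both values, little friction; the collar, when down, locks it at either end. Rod 10 mm thick, cap 17 mm across, 106 mm pivot to top. Closed, both noses reach 8 to 10 mm over the upper tray's ends, 57 mm up, and bar its way; open, they clear it.
- lock_collar (a joint): Travel of the collar along the rod, away from the pivot: 0 down, at most 0.012 m. A spring pulls it down (4 N down, 8 N at the top). Its cross-pin sits in a notch at each end of the swing; pulled up 7 mm or more it is clear and the lever can swing. Between the notches the pin rides on the quadrant at about 6 mm; at an end stop the spring drops it into the notch when let go.
- collar_grip (a point): Centre of the collar's black ribbed grip block, on the rod's axis, 72 mm from the pivot when down. Block: 18 mm thick in the plane of swing (flat grip faces, parallel to the rod), 34 mm along the carrier's y, 32 mm along the rod. The rod's cap ends 34 mm beyond. Best gripped with the tool in line with the rod, fingers closing in the plane of swing from 50 mm open, all through the swing.
- hoop_top (a point): Middle between the tops of the two steel guard hoops (6 mm bar) beside the lever, at x = -105, y = 0, z = 108 mm of the carrier. They stand at y = +-29 mm, from x = -136 to -74 mm; their tops are 111 mm above the bench. 52 mm is free between them, so a finger does not fit beside the collar along y.
- tray: Loose upper tray, left or right of the carrier: grey plastic, 124 (x) x 84 (y) mm, body 22 mm high on four corner pins 7 mm long, 7 mm thick, round tips, at x = +-52, y = +-31 mm; 0.2 to 0.35 kg with its mounts. Origin: its centre at the height of the pin tips. Seated, its origin is 27 mm and its rim 56 mm above the bench. Fits either way round.
- tray_grip (a point): On the tray's upright central grip blade, 50 mm above the pin tips and 21 mm above the rim. The blade is 12 mm thick along the tray's x, 56 mm long along its y, and ends 63 mm above the pin tips. Grip it across its thickness from above.
- mount_a: Black specimen mount, a cylinder 30 mm across and 18 mm high standing loose in one pocket (36 x 36 mm) of the loose tray. Origin: centre of its underside, 9.5 mm above the tray's origin.
- mount_b: Green specimen mount, same size, loose in the pocket diagonally across. Origin: centre of its underside.
- slide_box: Bystander: closed grey slide box, 89 x 98 x 34 mm. Origin: centre of its underside.
- loupe: Bystander: standing loupe, 41 mm across, 42 mm high. Origin: centre of its underside.
- specimen_pot: Bystander: white pot with screw lid, 47 mm across, 43 mm high. Origin: centre of its underside.
- wafer_box: Bystander: white round wafer box, 59 mm across, 14 mm high. Origin: centre of its underside.
There are look-alikes about, which are no part of the job. What is shaped like the mount_a but white or yellow is not meant.

How it is judged (in metres and radians):
On the way, in this order (a step that is already met when the one before it is completed fails the run):
1. the collar is pulled up while the lever is still closed (value of joint lock_collar above 0.0055 m and value of joint hold_lever below 0.12 rad), for 0.05 s.
2. the lever is fully open and the collar has dropped into its notch there (value of joint hold_lever above 0.91 rad and value of joint lock_collar below 0.003 m), for 0.2 s.
3. the tray rests on the lower tray with all four pins in their sockets, both mounts in it, let go (z of tray in the frame of carrier below 0.0295 m and horizontal distance between tray and nest below 0.004 m and angle between tray's own z axis and vertical below 0.04 rad and angle between the x axis of tray and the x axis of carrier, either way round below 0.08 rad and z of mount_a in the frame of tray between 0.004 and 0.014 m and horizontal distance between each of mount_a, mount_b and tray below 0.042 m and angle between each of mount_a, mount_b's own z axis and vertical below 0.3 rad and z of mount_b in the frame of tray between 0.004 and 0.014 m and contact force between the fingers and tray below 0.2 N), for 0.2 s.
4. the collar is pulled up at the open stop (value of joint lock_collar above 0.0055 m and value of joint hold_lever above 0.85 rad and z of tray in the frame of carrier below 0.0295 m and horizontal distance between tray and nest below 0.004 m and angle between tray's own z axis and vertical below 0.04 rad and angle between the x axis of tray and the x axis of carrier, either way round below 0.08 rad), for 0.05 s.
At the end, for the whole second after the job is handed in: The lever is back at its closed stop (within 0.06 rad) with the collar down in its notch (within 3 mm); the loose tray rests level on the lower tray, centred within 4 mm, with its underside down on the rim (within 2.5 mm), at rest; both mounts stand upright in its pockets (value of joint hold_lever below 0.06 rad and value of joint lock_collar below 0.003 m and z of tray in the frame of carrier below 0.0295 m and horizontal distance between tray and nest below 0.004 m and angle between tray's own z axis and vertical below 0.04 rad and angle between the x axis of tray and the x axis of carrier, either way round below 0.08 rad and z of mount_a in the frame of tray between 0.004 and 0.014 m and horizontal distance between each of mount_a, mount_b and tray below 0.042 m and angle between each of mount_a, mount_b's own z axis and vertical below 0.3 rad and z of mount_b in the frame of tray between 0.004 and 0.014 m and linear speed of tray below 0.01 m/s); the robot touches nothing.
It fails at once if the loose tray is tipped by more than 20 degrees (angle between tray's own z axis and vertical above 0.35 rad).
It fails at once if the tray is pressed hard on the carrier (more than 70 N) (contact force between tray and carrier above 70 N).
It fails at once if the tray is let fall (faster than 0.4 m/s with no finger on it, a drop of about 1 cm) (linear speed of tray above 0.4 m/s and contact force between the fingers and tray below 0.05 N).
It fails at once if another thing on the bench is moved by more than 20 mm (distance of any of slide_box, loupe, specimen_pot, wafer_box from where it was at the start of the episode above 0.02 m).
It also fails if it takes over 72 s, if anything falls off the work surface, if the arm or the gripper's body presses on something with over 40 N, if the wrist force passes 120 N, or if a joint passes its speed limit or range.

## Working session

There is one attempt and no reset: what is moved stays moved. The work goes in short steps, Python scripts to look and compute and a tool call to move; the robot and the scene stay as the last step left them, time stands still between calls to the robot, and variables do not carry over. Pictures are saved under pics/ and viewed, at most 10 in all, crops included, and the job is handed in when it is done.

Besides the shell and the picture viewer there is one more tool, called after ">>>" by a JSON object that holds its "name" and its "arguments". carry_out: Moves the arm, as the interface text tells. Its arguments: {"type":"object","properties":{"series":{"type":"array","items":{"type":"array","items":{"type":"array","items":{"type":"number","minimum":-1,"maximum":1}}}}},"required":["series"]}

```bash
mkdir -p pics; python3 - <<'E'
from station import arm
import cv2
s=arm.observe(); print(s['time'],s['tcp_pos'],s['tcp_rot'],s['opening'])
for n in("scene","top","wrist"):
    im=arm.read_camera(n); cv2.imwrite(f"pics/{n}0.png",im[:,:,::-1]); print(n,arm.camera_info(n))
a=[cv2.imread(f"pics/{n}0.png") for n in("scene","top")]
E
```

```text
0.0 [ 0.23903143 -0.5768611   0.23051688] [[ 9.23848689e-01  3.82757431e-01 -5.90015654e-04]
 [ 3.82757885e-01 -9.23847454e-01  1.51114819e-03]
 [ 3.33187403e-05 -1.62190542e-03 -9.99998684e-01]] 0.08571487688516037
scene {'vertical_fov': 52.53903667939746, 'cx': 277.6142320898478, 'cy': 205.12546573205915, 'origin': array([-0.20722899, -0.49541167,  0.59547299]), 'orientation': array([[ 0.55251293, -0.41480601,  0.72295604],
       [-0.83348701, -0.26936968,  0.48243069],
       [-0.00537271, -0.86912367, -0.49456565]])}
top {'vertical_fov': 48.26302773424639, 'cx': 276.6062877003283, 'cy': 206.7122207951153, 'origin': array([ 0.41519287, -0.00266406,  1.27454366]), 'orientation': array([[ 0.02117378, -0.99422596,  0.10519702],
       [-0.999605  , -0.02299756, -0.01615404],
       [ 0.01848004, -0.10481342, -0.99432019]])}
wrist {'vertical_fov': 70.7633364411288, 'cx': 281.7168456680246, 'cy': 215.62484460460905, 'T_tool_cam': array([[ 1.10378457e-03, -9.50728015e-01, -3.10024231e-01,
         7.97808187e-02],
       [ 9.99999288e-01,  1.18974381e-03, -8.81833874e-05,
         1.30158837e-03],
       [ 4.52687827e-04, -3.10023913e-01,  9.50728651e-01,
        -1.42425350e-01],
       [ 0.00000000e+00,  0.00000000e+00,  0.00000000e+00,
         1.00000000e+00]])}
```

View pics/top0.png

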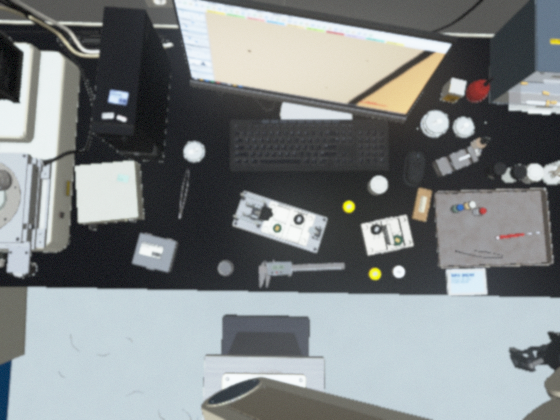

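View pics/scene0.png

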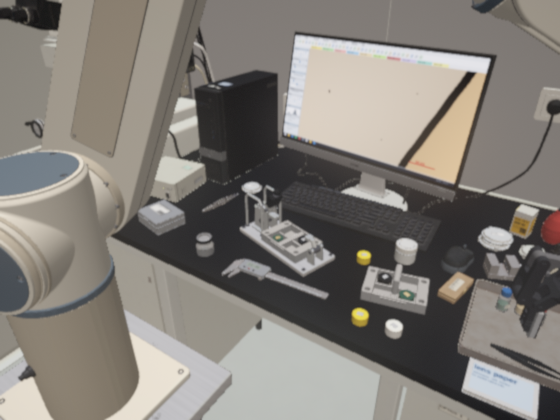

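The top view shows the carrier around (280,220), with its lever at the left end near (250,208), and the loose tray at (387,236). The yellow and white cylinders at (349,207), (375,273) and (399,271) are look-alikes. I'll enlarge this area.

```bash
python3 - <<'E'
import cv2
a=cv2.imread("pics/top0.png")[180:265,225:425]
cv2.imwrite("pics/c1.png",cv2.resize(a,None,fx=4,fy=4,interpolation=cv2.INTER_CUBIC))
E
```

```text
(no output)
```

View pics/c1.png

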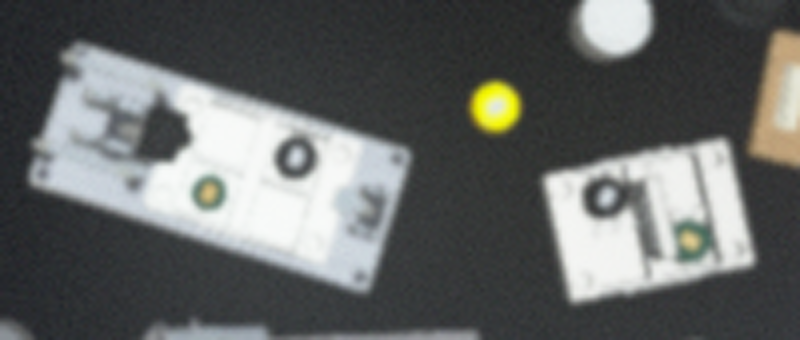

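The crop shows the carrier base-plate corners near crop pixels (80,42), (410,150), (368,292) and (30,185). The lever and black grip block are at (165,130). The tray rim corners are (545,175), (727,138), (755,265) and (572,302), with a black and a green mount in it, so this is the tray that is meant.

```bash
cat > h.py <<'E'
import numpy as np, cv2
from station import arm
def ray(n,uv,s=None):
    c=arm.camera_info(n); f=210/np.tan(np.radians(c['vertical_fov']/2))
    if n=="wrist":
        T=np.eye(4);T[:3,:3]=s['tcp_rot'];T[:3,3]=s['tcp_pos'];T=T@c['T_tool_cam'];R,o=T[:3,:3],T[:3,3]
    else: R,o=c['orientation'],c['origin']
    uv=np.atleast_2d(uv).astype(float)
    d=np.c_[(uv[:,0]-c['cx'])/f,(uv[:,1]-c['cy'])/f,np.ones(len(uv))]@R.T
    return o,d
def onz(n,uv,z,s=None):
    o,d=ray(n,uv,s); return o+d*((z-o[2])/d[:,2])[:,None]
def proj(n,P,s=None):
    c=arm.camera_info(n); f=210/np.tan(np.radians(c['vertical_fov']/2))
    if n=="wrist":
        T=np.eye(4);T[:3,:3]=s['tcp_rot'];T[:3,3]=s['tcp_pos'];T=T@c['T_tool_cam'];R,o=T[:3,:3],T[:3,3]
    else: R,o=c['orientation'],c['origin']
    q=(np.atleast_2d(P)-o)@R; return np.c_[c['cx']+f*q[:,0]/q[:,2],c['cy']+f*q[:,1]/q[:,2]]
def quad(n,pts,z,s=None):
    P=onz(n,pts,z,s)[:,:2]; print(P.round(4).tolist()); print('sides',np.linalg.norm(P-np.roll(P,-1,0),axis=1).round(4))
    (c,sz,a)=cv2.minAreaRect((P*1000).astype(np.float32)); m=P.mean(0); l=(P[1]+P[2]-P[0]-P[3])/2
    print('centre',m.round(4),'yaw of long',np.degrees(np.arctan2(l[1],l[0])).round(2))
    return m,np.arctan2(l[1],l[0])
E
python3 - <<'E'
from h import *
f=lambda L:np.array(L)/4.+[225,180]-.4
m,y=quad("top",f([(80,42),(410,150),(368,292),(30,185)]),.012)
x=np.array([np.cos(y),np.sin(y)]); o=m+.022*x; print('carrier',o,'pivot',o-.092*x)
m,y=quad("top",f([(545,175),(727,138),(755,265),(572,302)]),.029); print('tray',m)
E
```

```text
[[0.5921, 0.0647], [0.5237, -0.1605], [0.4274, -0.1332], [0.4942, 0.0955]]
sides [0.2354 0.1001 0.2383 0.1027]
centre [ 0.5093 -0.0334] yaw of long -106.6
carrier [ 0.50304914 -0.05444408] pivot [0.52932534 0.03372372]
[[0.5075, -0.2489], [0.5351, -0.3712], [0.4506, -0.3893], [0.4235, -0.267]]
sides [0.1254 0.0864 0.1252 0.0859]
centre [ 0.4792 -0.3191] yaw of long -77.39
tray [ 0.479175   -0.31908333]
```

>>> {"name": "carry_out", "arguments": {"series": [[[0.6,0.925,-0.795,0,0],[0.6,0.925,-0.795,0,0],[0.6,0.925,-0.795,0,0],[0.6,0.925,-0.795,0,0],[0.6,0.925,-0.795,0,0],[0.6,0.925,-0.795,0,0],[0.6,0.925,-0.795,0,0],[0.6,0.925,-0.795,0,0],[0.6,0.925,-0.795,0,0],[0.6,0.925,-0.795,0,0]]]}}

```text
time: 0.98
tcp_pos: [0.3496, -0.3585, 0.2312]
tcp_rot: [[0.924, 0.383, -0.0], [0.383, -0.924, 0.0], [-0.0, -0.0, -1.0]]
ft_force: [0.8, 0.3, -0.4]
opening: 0.051
grasp_force: 0.0
```

>>> {"name": "carry_out", "arguments": {"series": [[[0.6,0.925,-0.795,0,0],[0.6,0.925,-0.795,0,0],[0.6,0,0,0,0],[0.6,0,0,0,0],[0.6,0,0,0,0]]]}}

```text
time: 1.4
tcp_pos: [0.3713, -0.3163, 0.2313]
tcp_rot: [[0.924, 0.383, -0.0], [0.383, -0.924, -0.0], [-0.0, 0.0, -1.0]]
ft_force: [0.3, 0.4, -0.8]
opening: 0.0511
grasp_force: 0.0
```

```bash
python3 - <<'E'
from h import *
import pickle
s=arm.observe(); im=arm.read_camera("wrist"); cv2.imwrite("pics/w1.png",im[:,:,::-1]); pickle.dump(s,open("w1.pkl","wb"))
print(s['time'],s['tcp_pos'],np.abs(s['dq']).max(),s['opening'],s['ft_force'])
E
```

```text
1.4 [ 0.37134654 -0.31634047  0.23134459] 0.9700733001506432 0.051077841278565135 [ 0.26475669  0.41329354 -0.75907793]
```

View pics/w1.png

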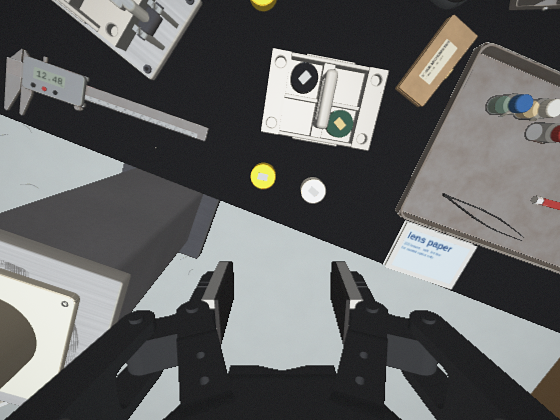

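The wrist view shows the loose tray with rim corners near (274,49), (389,70), (375,149) and (262,131), a black mount at (304,77) and a green one at (341,124). The fingertips are near (225,263) and (338,263).

```bash
cat >> h.py <<'E'
def maskquad(im,box,thr=120):
    x0,y0,x1,y1=box; g=cv2.cvtColor(im,cv2.COLOR_BGR2GRAY)[y0:y1,x0:x1]
    m=cv2.morphologyEx((g>thr).astype(np.uint8),cv2.MORPH_CLOSE,np.ones((15,15)))
    c=max(cv2.findContours(m,cv2.RETR_EXTERNAL,cv2.CHAIN_APPROX_NONE)[0],key=cv2.contourArea)
    return cv2.convexHull(c)[:,0,:]+[x0,y0]
def rectz(n,pts,z,s):
    P=(onz(n,pts,z,s)[:,:2]*1000).astype(np.float32); (c,sz,a)=cv2.minAreaRect(P)
    if sz[0]<sz[1]: a+=90
    return np.array(c)/1000,sz,a
E
python3 - <<'E'
from h import *
import pickle
s=pickle.load(open("w1.pkl","rb")); im=cv2.imread("pics/w1.png")
h=maskquad(im,(245,30,396,160)); 
for z in (.029,): print(rectz("wrist",h,z,s))
ap=cv2.approxPolyDP(h.astype(np.int32).reshape(-1,1,2),6,True)[:,0]; print(ap.tolist())
# blade centre at z .063 ends
print(onz("wrist",[(330,70),(322,127)],.063,s))
# fingertips in tool frame
t={'tcp_rot':np.eye(3),'tcp_pos':np.zeros(3)}
o,d=ray("wrist",[(217,264),(233,264),(331,264),(349,264),(233,303),(331,303)],t)
for q in d:
    for x in (.011,-.011): k=(x-o[0])/q[0]; print(x,(o+k*q).round(4),end=' ')
    print()
E
```

```text
(array([ 0.48023154, -0.32435999]), (86.71781921386719, 131.62332153320312), 102.78330039978027)
[[273, 48], [395, 71], [367, 150], [261, 131]]
[[ 0.5042791  -0.31220736  0.063     ]
 [ 0.45417527 -0.32719792  0.063     ]]
0.011 [ 0.011  -0.031  -0.0095] -0.011 [-0.011  -0.0413  0.033 ] 
0.011 [ 0.011  -0.023  -0.0095] -0.011 [-0.011  -0.0308  0.033 ] 
0.011 [ 0.011   0.026  -0.0094] -0.011 [-0.011   0.0338  0.0332] 
0.011 [ 0.011   0.035  -0.0094] -0.011 [-0.011   0.0457  0.0332] 
0.011 [ 0.011  -0.0178 -0.0425] -0.011 [-0.011  -0.024  -0.0105] 
0.011 [ 0.011   0.0207 -0.0424] -0.011 [-0.011   0.027  -0.0104]
```

```bash
python3 - <<'E'
from h import *
import pickle
s=pickle.load(open("w1.pkl","rb")); im=cv2.imread("pics/w1.png")
hsv=cv2.cvtColor(im,cv2.COLOR_BGR2HSV); m=((hsv[...,2]>150)&(hsv[...,1]<50)).astype(np.uint8)
mm=np.zeros_like(m); mm[40:158,250:398]=m[40:158,250:398]
mm=cv2.morphologyEx(mm,cv2.MORPH_OPEN,np.ones((3,3))); n,l,st,ce=cv2.connectedComponentsWithStats(mm); print(st)
ys,xs=np.nonzero(l==1+st[1:,4].argmax()); h=cv2.convexHull(np.c_[xs,ys].astype(np.int32))
print(cv2.approxPolyDP(h,5,True)[:,0].tolist()); h=h[:,0]
print(rectz("wrist",h,.029,s))
a=im[35:165,245:405]; cv2.imwrite("pics/c2.png",cv2.resize(a,None,fx=5,fy=4.5,interpolation=cv2.INTER_CUBIC)[:, :800])
E
```

```text
[[     0      0    560    420 227996]
 [   261     48    127    102   7005]
 [   315     65      7     14     65]
 [   299     71     12     12     93]
 [   348    110      7      8     41]]
[[387, 70], [368, 149], [261, 130], [273, 48]]
(array([ 0.47948682, -0.32079071]), (86.37045288085938, 124.0462417602539), 102.81258583068848)
```

View pics/c2.png

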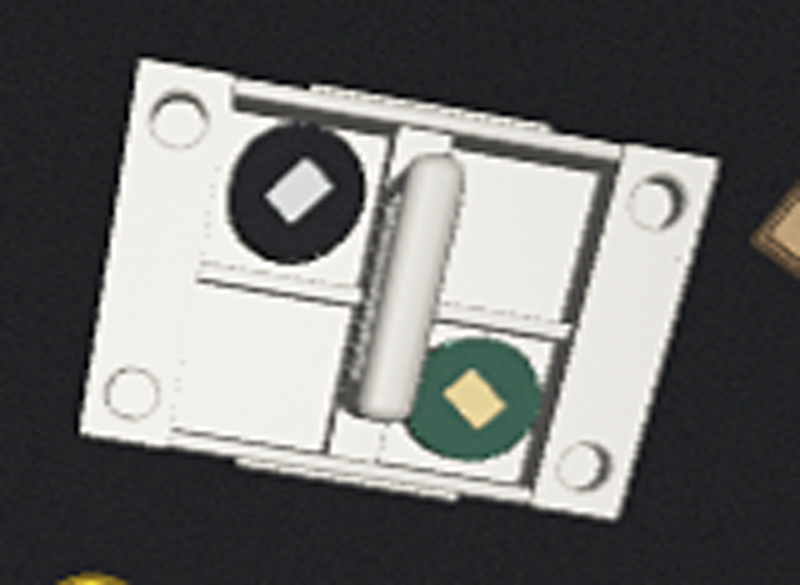

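>>> {"name": "carry_out", "arguments": {"series": [[[0.6,0.925,-0.795,0,0],[0.6,0.925,-0.795,0,0],[0.6,0.925,-0.795,0,0],[0.6,0.925,-0.795,0,0],[0.6,0.925,-0.795,0,0],[0.6,0.925,-0.795,0,0],[0.6,0.925,-0.795,0,0],[0.6,0.925,-0.795,0,0],[0.6,0.925,-0.795,0,0],[0.6,0.925,-0.795,0,0]]]}}

```text
time: 2.28
tcp_pos: [0.4818, -0.0984, 0.2313]
tcp_rot: [[0.924, 0.381, 0.0], [0.381, -0.924, -0.0], [-0.0, 0.0, -1.0]]
ft_force: [0.3, -0.3, -0.2]
opening: 0.0515
grasp_force: 0.0
```

>>> {"name": "carry_out", "arguments": {"series": [[[0.6,0.925,-0.795,0,-1],[0.6,0,0,0,-1],[0.6,0,0,0,-1],[0.6,0,0,0,-1],[0.6,0,0,0,-1],[0.6,0,0,0,-1],[0.6,0,0,0,-1],[0.6,0,0,0,-1],[0.6,0,0,0,-1],[0.6,0,0,0,-1]]]}}

```text
time: 3.12
tcp_pos: [0.4924, -0.0778, 0.2312]
tcp_rot: [[0.367, 0.93, -0.0], [0.93, -0.367, -0.0], [-0.0, -0.0, -1.0]]
ft_force: [-0.3, -0.5, 0.2]
opening: 0.0516
grasp_force: 0.0
```

>>> {"name": "carry_out", "arguments": {"series": [[[0.6,0,0,0,-1],[0.6,0,0,0,-0.1],[0.6,0,0,0,0],[0.6,0,0,0,0],[0.6,0,0,0,0]]]}}

```text
time: 3.53
tcp_pos: [0.4924, -0.077, 0.2313]
tcp_rot: [[0.288, 0.958, -0.0], [0.958, -0.288, -0.0], [-0.0, -0.0, -1.0]]
ft_force: [-1.1, 0.8, 0.2]
opening: 0.0511
grasp_force: 0.0
```

```bash
python3 - <<'E'
from h import *
import pickle
s=arm.observe(); im=arm.read_camera("wrist"); cv2.imwrite("pics/w2.png",im[:,:,::-1]); pickle.dump(s,open("w2.pkl","wb"))
print(s['time'],s['tcp_pos'],np.abs(s['dq']).max(),s['opening'],s['ft_force'],s['qpos'],s['tcp_rot'])
E
```

```text
3.5333 [ 0.49239903 -0.07700887  0.23128926] 0.39973487941770197 0.051086912937034816 [-1.09011591  0.75890985  0.15168566] [-1.02558623e+01  1.35893013e+01  1.09152502e+02 -2.18418554e-03
  5.72591032e+01  6.48633092e+00] [[ 2.88046048e-01  9.57616559e-01 -2.12812713e-05]
 [ 9.57616559e-01 -2.88046048e-01 -2.87348206e-05]
 [-3.36469261e-05 -1.21023462e-05 -9.99999999e-01]]
```

View pics/w2.png

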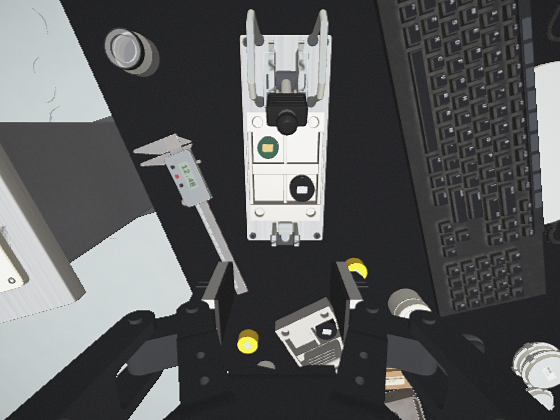

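The wrist view shows the carrier nearly axis-aligned. The socket rings are near (257,122), (314,122), (259,212) and (313,212), the black grip block and cap are at (287,110), and the hoops are at (252,60) and (318,60).

```bash
python3 - <<'E'
from h import *
import pickle
s=pickle.load(open("w2.pkl","rb")); im=cv2.imread("pics/w2.png")
g=cv2.cvtColor(im,cv2.COLOR_BGR2GRAY)
m,y=quad("wrist",[(257,122),(259,212),(313,212),(314,122)],.034,s); 
for c in [(257,122),(259,212),(313,212),(314,122)]:
    p=cv2.resize(g[c[1]-10:c[1]+11,c[0]-10:c[0]+11],None,fx=8,fy=8,interpolation=cv2.INTER_CUBIC)
    k=cv2.HoughCircles(p,cv2.HOUGH_GRADIENT,1,40,param1=60,param2=10,minRadius=25,maxRadius=55); print(None if k is None else (k[0,0][:2]/8+[c[0]-10,c[1]-10],k[0,0][2]/8))
# base plate far edge and sides
a=cv2.resize(im[20:250,225:345],None,fx=2.5,fy=2.5,interpolation=cv2.INTER_CUBIC)
b=cv2.resize(im[100:225,245:325],None,fx=4.6,fy=4.6,interpolation=cv2.INTER_CUBIC)
H=575; o=np.zeros((H,a.shape[1]+b.shape[1],3),np.uint8); o[:a.shape[0],:a.shape[1]]=a; o[:b.shape[0],a.shape[1]:]=b
cv2.imwrite("pics/c3.png",o); print(o.shape)
E
```

```text
[[0.4892, 0.0032], [0.4593, -0.0956], [0.5215, -0.1143], [0.549, -0.0147]]
sides [0.1033 0.065  0.1033 0.0624]
centre [ 0.5047 -0.0554] yaw of long -106.12
(array([257.6875, 121.9375]), np.float32(6.025))
(array([259.9375, 210.5625]), np.float32(4.3625))
(array([310.6875, 210.6875]), np.float32(6.0625))
(array([313.1875, 122.0625]), np.float32(6.0875))
(575, 668, 3)
```

View pics/c3.png

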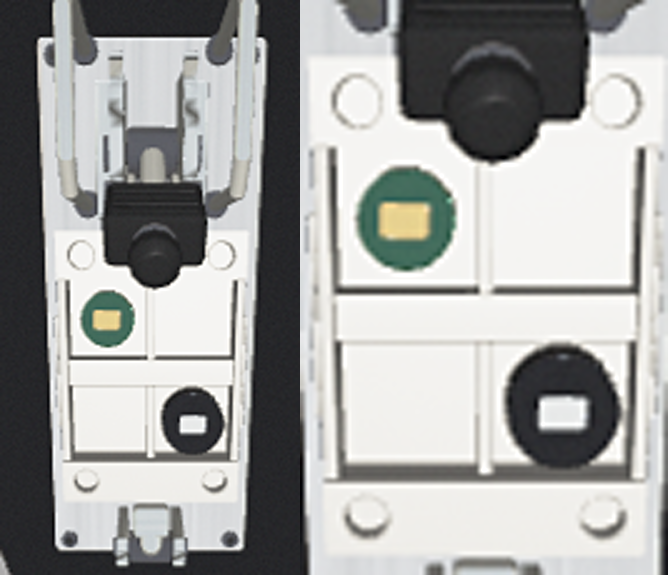

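```bash
python3 - <<'E'
from h import *
import pickle
s=pickle.load(open("w2.pkl","rb"))
m,y=quad("wrist",np.array([(257.4,121.9),(259.6,211.9),(311.1,211.9),(313.7,121.9)])-.3,.034,s)
# long-axis plate corners, z .012 : lower corners (58,550),(242,550), upper (38,38),(268,38) in 2.5x crop at (225,20)
q=np.array([(38,38),(57,551),(243,551),(268,38)])/2.5+[225,20]-.3
m2,y2=quad("wrist",q,.012,s); print('carrier from plate',m2+.022*np.array([np.cos(y2),np.sin(y2)]))
C=m; x=np.array([np.cos(y),np.sin(y)]); yy=np.array([-x[1],x[0]])
def W(a,b,z): return np.r_[C+a*x+b*yy,z]
c24=np.radians(24)
cap=W(-.092+.106*np.sin(c24),0,.042+.106*np.cos(c24))
print('cap proj',proj("wrist",cap,s),'hoop tops',proj("wrist",[W(-.105,.029,.111),W(-.105,-.029,.111)],s))
print('x',x,'pivot',C-.092*x)
E
```

```text
[[0.4894, 0.0036], [0.4598, -0.0953], [0.5191, -0.113], [0.5484, -0.0141]]
sides [0.1032 0.0619 0.1032 0.0616]
centre [ 0.5042 -0.0547] yaw of long -106.6
[[0.4976, 0.0935], [0.429, -0.1344], [0.5232, -0.1625], [0.5922, 0.0652]]
sides [0.238  0.0984 0.2379 0.0987]
centre [ 0.5105 -0.0346] yaw of long -106.81
carrier from plate [ 0.50411851 -0.05561686]
cap proj [[286.66301774 126.28665325]] hoop tops [[323.06445632  51.38406827]
 [249.76770338  51.51277928]]
x [-0.28568018 -0.95832502] pivot [0.53046229 0.03345181]
```

>>> {"name": "carry_out", "arguments": {"series": [[[0.6,0.9,0.05,0,0],[0.6,0.9,0.05,0,0],[0.6,0.9,0.05,0.5,0],[0.6,0.9,0.05,1,0],[0.6,0.48,0.05,1,0],[0.6,0,0,1,0],[0.6,0,0,1,0],[0.6,0,0,0.8,0],[0.6,0,0,0.5,0],[0.6,0,0,0.36,0]]]}}

```text
time: 4.42
tcp_pos: [0.5201, 0.0001, 0.107]
tcp_rot: [[0.286, 0.958, -0.001], [0.958, -0.286, 0.0], [-0.0, -0.001, -1.0]]
ft_force: [-0.3, 0.2, 0.5]
opening: 0.0512
grasp_force: 0.0
```

>>> {"name": "carry_out", "arguments": {"series": [[[0.6,0,0,0,0],[0.6,0,0,0,0],[0.6,0,0,0,0]]]}}

```text
time: 4.67
tcp_pos: [0.5212, 0.0, 0.1089]
tcp_rot: [[0.286, 0.958, 0.001], [0.958, -0.286, -0.0], [0.0, 0.001, -1.0]]
ft_force: [0.7, -0.3, 0.2]
opening: 0.0512
grasp_force: 0.0
```

```bash
cat >> h.py <<'E'
N=np.array([.5042,-.0549]); CX=np.array([-.2865,-.9581]); CY=np.array([.9581,-.2865])
def st():
    s=arm.observe(); p=s['tcp_pos'][:2]-N
    print('t %.2f carrier x %.1f y %.1f z %.1f yaw(tool y) %.2f open %.1f grip %.1f F'%(s['time'],p@CX*1e3,p@CY*1e3,s['tcp_pos'][2]*1e3,np.degrees(np.arctan2(s['tcp_rot'][1,1],s['tcp_rot'][0,1])),s['opening']*1e3,s['grasp_force']),s['ft_force'].round(1)); return s
E
python3 - <<'E'
from h import *
st(); im=arm.read_camera("wrist"); cv2.imwrite("pics/w3.png",im[:,:,::-1])
E
```

```text
t 4.67 carrier x -57.5 y 0.5 z 108.9 yaw(tool y) -16.63 open 51.2 grip 0.0 F [ 0.7 -0.3  0.2]
```

View pics/w3.png

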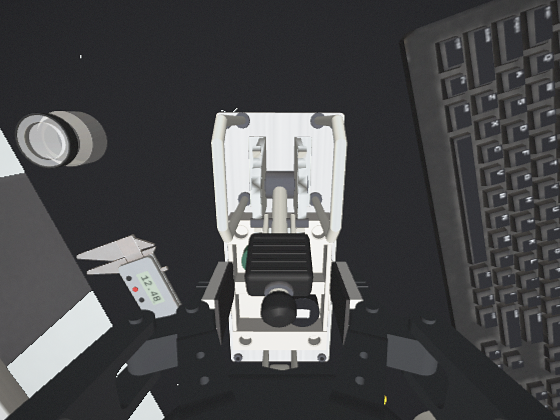

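The wrist view shows the block at columns 246–314, centred between the fingertips at columns 233 and 331. The hoops lie clear behind them.

>>> {"name": "carry_out", "arguments": {"series": [[[0,0,0,0.03,0],[0,0,0,0,0],[0,0,0,0,0],[0,0,0,0,0],[0,0,0,0,0],[0,0,0,0,0]]]}}

```text
time: 5.22
tcp_pos: [0.5201, 0.0003, 0.1086]
tcp_rot: [[0.286, 0.958, -0.0], [0.958, -0.286, 0.0], [0.0, -0.0, -1.0]]
ft_force: [-5.2, 1.8, 10.3]
opening: 0.0324
grasp_force: 58.8
```

>>> {"name": "carry_out", "arguments": {"series": [[[0,-0.04,0,-0.1,0],[0,-0.05,0,-0.12,0],[0,-0.05,0,-0.12,0],[0,-0.06,0,-0.12,0],[0,0,0,0,0],[0,0,0,0,0]]]}}

```text
time: 5.72
tcp_pos: [0.5189, -0.0031, 0.1165]
tcp_rot: [[0.287, 0.958, -0.001], [0.958, -0.287, 0.001], [0.001, -0.001, -1.0]]
ft_force: [-0.2, 6.4, -5.4]
opening: 0.0327
grasp_force: 60.0
```

```bash
python3 - <<'E'
from h import *
st(); im=arm.read_camera("wrist"); cv2.imwrite("pics/w4.png",im[:,:,::-1])
E
```

```text
t 5.72 carrier x -53.8 y -0.7 z 116.5 yaw(tool y) -16.65 open 32.7 grip 60.0 F [-0.2  6.4 -5.4]
```

```bash
python3 -c "
import numpy as np
t=np.radians(np.r_[24.8:-32:15j]);R=92.4
print([[0,round(float(-d*R*1e-3/.02),2),0,round(float(-e*R*1e-3/.02),2),0] for d,e in zip(np.diff(np.sin(t)),np.diff(np.cos(t)))])"
```

```text
[[0, 0.3, 0, -0.13, 0], [0, 0.31, 0, -0.1, 0], [0, 0.32, 0, -0.08, 0], [0, 0.32, 0, -0.06, 0], [0, 0.32, 0, -0.04, 0], [0, 0.33, 0, -0.01, 0], [0, 0.33, 0, 0.01, 0], [0, 0.33, 0, 0.03, 0], [0, 0.32, 0, 0.06, 0], [0, 0.32, 0, 0.08, 0], [0, 0.31, 0, 0.1, 0], [0, 0.3, 0, 0.12, 0], [0, 0.29, 0, 0.14, 0], [0, 0.28, 0, 0.16, 0]]
```

>>> {"name": "carry_out", "arguments": {"series": [[[0,-0.03,0,-0.07,0],[0,0,0,0,0],[0,0.3,0,-0.13,0],[0,0.31,0,-0.1,0],[0,0.32,0,-0.08,0],[0,0.32,0,-0.06,0],[0,0.32,0,-0.04,0],[0,0.33,0,-0.01,0]]]}}

```text
time: 6.43
tcp_pos: [0.5294, 0.0325, 0.1263]
tcp_rot: [[0.285, 0.958, -0.002], [0.958, -0.285, -0.001], [-0.001, -0.002, -1.0]]
ft_force: [-3.6, -4.3, -7.9]
opening: 0.0325
grasp_force: 60.2
```

```bash
python3 - <<'E'
from h import *
st()
a=cv2.imread("pics/w4.png"); im=arm.read_camera("wrist"); b=im[:,:,::-1]
cv2.imwrite("pics/c4.png",np.hstack([a[150:400,180:390],b[150:400,180:390]]).repeat(1,0))
E
```

```text
t 6.43 carrier x -90.9 y -0.9 z 126.3 yaw(tool y) -16.58 open 32.5 grip 60.2 F [-3.6 -4.3 -7.9]
```

View pics/c4.png

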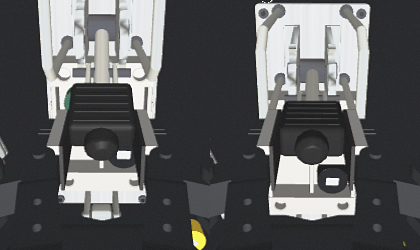

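The crops compare the lever closed (left) with the lever near vertical (right). The block is still held between the pads and the carrier has shifted in view, so the lever is swinging. I'll carry on.

>>> {"name": "carry_out", "arguments": {"series": [[[0,0.33,0,0.01,0],[0,0.33,0,0.03,0],[0,0.32,0,0.06,0],[0,0.32,0,0.08,0],[0,0.31,0,0.1,0],[0,0.3,0,0.12,0],[0,0.29,0,0.14,0],[0,0.28,0,0.14,0],[0,0,0,0,0],[0,0,0,0,0]]]}}

```text
time: 7.32
tcp_pos: [0.544, 0.0804, 0.1132]
tcp_rot: [[0.287, 0.958, -0.001], [0.958, -0.287, 0.001], [0.001, -0.001, -1.0]]
ft_force: [-5.4, 0.4, -1.9]
opening: 0.0315
grasp_force: 59.6
```

```bash
python3 - <<'E'
from h import *
st()
im=arm.read_camera("wrist"); b=im[:,:,::-1]; c=arm.read_camera("scene")[:,:,::-1]
cv2.imwrite("pics/w5.png",b); cv2.imwrite("pics/c5.png",np.hstack([b[130:400,160:400],cv2.resize(c[150:285,210:350],(280,270))]))
E
```

```text
t 7.32 carrier x -141.1 y -0.6 z 113.2 yaw(tool y) -16.69 open 31.5 grip 59.6 F [-5.4  0.4 -1.9]
```

View pics/c5.png

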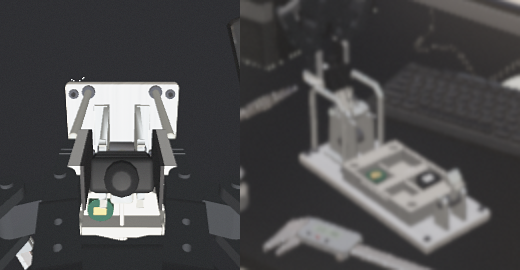

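The crops show the lever swung over: the block is held at (120,175) in the wrist crop, and in the scene crop the lever leans away from the trays and the far nose has opened. That was my last picture, so from here I check by numbers.

>>> {"name": "carry_out", "arguments": {"series": [[[0,0.1,0,0.03,0],[0,0.1,0,0.03,0],[0,0,0,0,0],[0,0,0,0,0]]]}}

```text
time: 7.75
tcp_pos: [0.5446, 0.0829, 0.1116]
tcp_rot: [[0.287, 0.958, -0.001], [0.958, -0.287, -0.0], [-0.001, -0.001, -1.0]]
ft_force: [-4.5, -3.8, -5.0]
opening: 0.0312
grasp_force: 59.7
```

```bash
python3 - <<'E'
from h import *
st()
E
```

```text
t 7.75 carrier x -143.6 y -0.7 z 111.6 yaw(tool y) -16.67 open 31.2 grip 59.7 F [-4.5 -3.8 -5. ]
```

>>> {"name": "carry_out", "arguments": {"series": [[[0,0.15,0,0,0],[0,0,0,0,0],[0,0,0,0,0]]]}}

```text
time: 8.0
tcp_pos: [0.5456, 0.0857, 0.1116]
tcp_rot: [[0.284, 0.959, -0.001], [0.959, -0.284, -0.001], [-0.002, -0.001, -1.0]]
ft_force: [-4.0, -3.6, -5.7]
opening: 0.0314
grasp_force: 59.6
```

>>> {"name": "carry_out", "arguments": {"series": [[[0.65,0,0,-0.05,0],[0.65,0,0,0,0],[0.65,0,0,0,0],[0.65,0,0,0,0],[0.65,0,0,0,0],[0.65,0,0,0,0],[0.65,0,0,0,0]]]}}

```text
time: 8.58
tcp_pos: [0.5465, 0.0864, 0.1129]
tcp_rot: [[0.286, 0.958, 0.001], [0.958, -0.286, 0.0], [0.0, 0.001, -1.0]]
ft_force: [-0.2, -1.1, 0.4]
opening: 0.0557
grasp_force: 0.0
```

```bash
python3 - <<'E'
from h import *
import pickle
s=st()
im=arm.read_camera("wrist"); cv2.imwrite("pics/w6.png",im[:,:,::-1]); pickle.dump(s,open("w6.pkl","wb"))
def W(a,b,z): return np.r_[N+a*CX+b*CY,z]
for d in (32,30,27,24):
  for lift in (0,.006,.010):
    t=-np.radians(d); u=np.array([np.sin(t),np.cos(t)]); v=np.array([np.cos(t),-np.sin(t)])
    P=[W(-.092+(u*(.106))[0],0,.042+(u*.106)[1])]+[W(-.092+q[0],b,.042+q[1]) for q in (u*(.088+lift)-v*.009,u*(.088+lift)+v*.009) for b in(-.017,.017)]
    print(d,lift,proj("wrist",P,s).round(0).tolist())
g=cv2.cvtColor(im,cv2.COLOR_RGB2GRAY)
sub=g[180:380,236:330]; print(sub[::5,::6])
E
```

```text
t 8.58 carrier x -147.5 y 0.0 z 112.9 yaw(tool y) -16.61 open 55.7 grip 0.0 F [-0.2 -1.1  0.4]
32 0 [[279.0, 291.0], [248.0, 273.0], [311.0, 274.0], [247.0, 308.0], [311.0, 308.0]]
32 0.006 [[279.0, 291.0], [247.0, 273.0], [312.0, 273.0], [246.0, 309.0], [313.0, 309.0]]
32 0.01 [[279.0, 291.0], [246.0, 272.0], [313.0, 273.0], [245.0, 309.0], [313.0, 309.0]]
30 0 [[279.0, 299.0], [248.0, 279.0], [311.0, 279.0], [247.0, 314.0], [312.0, 314.0]]
30 0.006 [[279.0, 299.0], [247.0, 279.0], [312.0, 279.0], [246.0, 315.0], [313.0, 316.0]]
30 0.01 [[279.0, 299.0], [246.0, 279.0], [313.0, 279.0], [245.0, 316.0], [314.0, 317.0]]
27 0 [[279.0, 311.0], [248.0, 288.0], [311.0, 288.0], [247.0, 323.0], [312.0, 323.0]]
27 0.006 [[279.0, 311.0], [247.0, 289.0], [312.0, 289.0], [246.0, 325.0], [313.0, 326.0]]
27 0.01 [[279.0, 311.0], [246.0, 290.0], [313.0, 290.0], [245.0, 327.0], [314.0, 327.0]]
24 0 [[279.0, 323.0], [248.0, 297.0], [311.0, 297.0], [247.0, 332.0], [312.0, 332.0]]
24 0.006 [[279.0, 323.0], [246.0, 299.0], [312.0, 299.0], [246.0, 335.0], [313.0, 335.0]]
24 0.01 [[279.0, 323.0], [245.0, 3
[... 2035 characters left out ...]
 214 198 233 232 117 122 231]
 [174 131 235 241 235 215 233 228 232 224 237 232 242 187 128 232]
 [198 128 119  43 236  97 236 232 228 231 238 216 241 246 129 231]
 [215 125  91 108 222 135  41 215 242 241 225 237 241 242 127 230]
 [220 118 104 228 217 118 124 214 242 241 228 226 241 241 126 228]
 [223 114 116 158 187 107 198 173 207 206 207 208 209 209 125 228]
 [226 113 114 110 107 115 117 117 113 116 116 116 116 117 125 226]
 [227 117 117 115 117 117 117 120 116 117 117 116 116 118 107 226]
 [ 69  88  86  87 227 244 241 241 241 241 242 254  93  88  61  78]
 [ 41  45  45  41  44  45  38  82 113  39  43  42  45  43  42  44]
 [ 39  40  34  38  41  38  37  37  39  37  38  35  38  36  36  37]]
```

```bash
python3 - <<'E'
import cv2
g=cv2.imread("pics/w6.png",0)
for r in (277,282,290,298,304): print(r,g[r,244:260],g[r,300:318])
print(g[260:320:1,256]); print(g[270:312,279])
E
```

```text
277 [236 235 235 236 238 241 225 114  34  33  34  43  41  47  42  41] [ 41  43  42  41  42  42  40  37  36  46 238 240 232 231 233 235 235 236]
282 [236 235 236 238 243 187  78  43  52  54  55  55  58  54  56  56] [ 57  58  58  59  59  59  58  56  53  48  28 183 231 234 234 234 236 236]
290 [118 103 104 120 132  78  44  51  55  59  61  62  62  61  61  61] [ 64  63  62  64  61  63  61  61  58  50  38  95 128 129 118 107 105  90]
298 [243 168 123 128 134  80  46  50  58  65  67  67  66  66  66  69] [ 68  65  67  67  67  66  67  65  59  53  42  71 122 131 131 122 180 234]
304 [122 127 130 130 130  89  49  50  58  63  66  66  64  64  66  65] [ 64  63  66  67  65  65  66  61  57  52  39 114 126 129 128 130 128 121]
[233 233 233 234 234 233 234 234 233 234 234 234 238 219  87  27  33  41
  48  54  53  56  58  54  57  57  58  59  58  61  62  61  62  63  66  64
  67  65  66  68  69  68  71  69  64  61  60  49  59  83 114 116 115 114
 104 188 245 243 242 242]
[235 236 240 211  78  29  36  41  40  40  47  47  52  58  58  57  58  61
  61  62  62  62  62  62  65  67  68  69  69  69  70  72  74  65  57  57
  56  56  50  82 228 228]
```

>>> {"name": "carry_out", "arguments": {"series": [[[0.65,0,0,-0.5,0],[0.65,0,0,-1,0],[0.65,0,0,-1,0],[0.65,0,0,-1,0],[0.65,-0.5,0.1,-0.9,0],[0.65,-1,0.1,0,0],[0.65,-1,0.1,0,0],[0.65,-1,0.2,0,0],[0.65,-1,0.2,0,0],[0.65,-1,0.2,0,0]]]}}

```text
time: 9.47
tcp_pos: [0.5319, -0.0251, 0.2016]
tcp_rot: [[0.286, 0.958, 0.001], [0.958, -0.286, -0.0], [0.0, 0.001, -1.0]]
ft_force: [-0.5, -0.3, -0.5]
opening: 0.0555
grasp_force: 0.0
```

>>> {"name": "carry_out", "arguments": {"series": [[[0.5,-1,0.1,0,0],[0.5,-1,0.1,0,0],[0.5,-1,0.1,0,0],[0.5,-1,0.2,0,0],[0.5,-1,0.2,0,0],[0.5,-1,0.2,0,0],[0.5,-1,0.2,0,0],[0.5,-1,0.2,0,0],[0.5,-1,0.2,0,0],[0.5,-1,0.2,0,0]]]}}

```text
time: 10.3
tcp_pos: [0.5073, -0.2266, 0.2015]
tcp_rot: [[0.286, 0.958, 0.001], [0.958, -0.286, -0.0], [-0.0, 0.001, -1.0]]
ft_force: [0.3, -0.0, -0.6]
opening: 0.0428
grasp_force: 0.0
```

>>> {"name": "carry_out", "arguments": {"series": [[[0.5,-1,0,0,0],[0.5,-1,0,0,0],[0.5,-1,0,0,0],[0.5,-1,0,0,0],[0.5,-1,0,0,0],[0.5,0,0,0,1],[0.5,0,0,0,1],[0.5,0,0,0,1],[0.5,0,0,0,1],[0.5,0,0,0,1]]]}}

```text
time: 11.13
tcp_pos: [0.4788, -0.3215, 0.2014]
tcp_rot: [[0.64, 0.769, 0.0], [0.769, -0.64, -0.0], [0.0, 0.0, -1.0]]
ft_force: [0.2, 0.1, 0.3]
opening: 0.0424
grasp_force: 0.0
```

>>> {"name": "carry_out", "arguments": {"series": [[[0.5,0,0,0,1],[0.5,0,0,0,1],[0.5,0,0,0,1],[0.5,0,0,0,1],[0.5,0,0,0,1],[0.5,0,0,0,1],[0.5,0,0,0,1],[0.5,0,0,0,1],[0.5,0,0,0,0.2],[0.5,0,0,0,0]]]}}

```text
time: 11.97
tcp_pos: [0.4789, -0.3214, 0.2013]
tcp_rot: [[0.975, 0.224, 0.0], [0.224, -0.975, -0.0], [0.0, 0.0, -1.0]]
ft_force: [0.3, 0.7, -0.0]
opening: 0.0425
grasp_force: 0.0
```

```bash
python3 - <<'E'
from h import *
import pickle
s=st(); print(s['qpos'].round(1))
im=arm.read_camera("wrist")[:,:,::-1].copy(); cv2.imwrite("pics/w7.png",im); pickle.dump(s,open("w7.pkl","wb"))
hsv=cv2.cvtColor(im,cv2.COLOR_BGR2HSV)
print('pred rim corners',proj("wrist",[np.r_[np.array([.4795,-.3208])+a*np.array([.2215,-.9751])+b*np.array([.9751,.2215]),.029] for a,b in((-.062,-.042),(.062,-.042),(.062,.042),(-.062,.042))],s).round(0).tolist())
m=((hsv[...,2]>150)&(hsv[...,1]<50)).astype(np.uint8); n,l,S,ce=cv2.connectedComponentsWithStats(m)
print([r.tolist() for r in S if r[4]>800])
d=s['tcp_rot'].T@(np.array([.4795,-.3208,0])-np.r_[s['tcp_pos'][:2],0]); print('tool-frame offset mm',d*1e3)
E
```

```text
t 11.97 carrier x 262.6 y 52.1 z 201.3 yaw(tool y) -77.05 open 42.5 grip 0.0 F [ 0.3  0.7 -0. ]
[-35.1  22.3 101.    0.   56.7  42. ]
pred rim corners [[226.0, 231.0], [334.0, 231.0], [339.0, 157.0], [221.0, 156.0]]
[[0, 0, 560, 420, 170263], [517, 0, 43, 57, 1720], [474, 10, 27, 57, 1294], [261, 25, 51, 58, 2275], [0, 40, 146, 158, 8339], [381, 111, 179, 191, 22089], [222, 154, 118, 78, 6473], [0, 199, 57, 48, 1423], [57, 213, 120, 30, 1398], [0, 251, 75, 68, 2584], [378, 276, 182, 58, 2030], [229, 299, 106, 71, 5762], [462, 342, 98, 78, 2959], [0, 354, 72, 31, 1398], [136, 365, 49, 55, 1289], [379, 365, 49, 55, 1289]]
tool-frame offset mm [ 7.54963192e-01 -4.77681397e-01  7.99338201e-05]
```

>>> {"name": "carry_out", "arguments": {"series": [[[0.5,0.04,-0.02,1,0],[0.5,0,0,1,0],[0.5,0,0,1,0],[0.5,0,0,1,0],[0.5,0,0,1,0],[0.5,0,0,1,0],[0.5,0,0,1,0],[0.5,0,0,0.7,0],[0.5,0,0,0.4,0],[0.5,0,0,0.3,0]]]}}

```text
time: 12.85
tcp_pos: [0.4793, -0.3206, 0.0319]
tcp_rot: [[0.975, 0.224, -0.001], [0.224, -0.975, 0.001], [-0.001, -0.001, -1.0]]
ft_force: [0.0, 0.7, -0.4]
opening: 0.043
grasp_force: 0.0
```

>>> {"name": "carry_out", "arguments": {"series": [[[0.5,0,0,0,0],[0.5,0,0,0,0],[0,0,0,0,0],[0,0,0,0,0],[0,0,0,0,0],[0,0,0,0,0],[0,0,0,0,0],[0,0,0,0,0]]]}}

```text
time: 13.52
tcp_pos: [0.4801, -0.3214, 0.0336]
tcp_rot: [[0.975, 0.223, 0.001], [0.223, -0.975, -0.001], [0.001, 0.001, -1.0]]
ft_force: [-0.2, -1.0, 6.6]
opening: 0.0111
grasp_force: 59.5
```

```bash
python3 - <<'E'
from h import *
s=st(); print(s['tcp_pos'])
E
```

```text
t 13.52 carrier x 262.2 y 53.3 z 33.6 yaw(tool y) -77.12 open 11.1 grip 59.5 F [-0.2 -1.   6.6]
[ 0.48012222 -0.3213965   0.03363837]
```

>>> {"name": "carry_out", "arguments": {"series": [[[0,0,0,-0.15,0],[0,0,0,-0.3,0],[0,0,0,-0.6,0],[0,0,0,-0.8,0],[0,0,0,-0.8,0],[0,0,0,-0.8,0],[0,0,0,-0.8,0],[0,0,0,-0.8,0],[0,0,0,-0.5,0],[0,0,0,-0.25,0]]]}}

```text
time: 14.35
tcp_pos: [0.4801, -0.3212, 0.1508]
tcp_rot: [[0.975, 0.223, 0.002], [0.223, -0.975, -0.001], [0.002, 0.002, -1.0]]
ft_force: [-0.3, -0.1, -2.2]
opening: 0.0112
grasp_force: 58.4
```

>>> {"name": "carry_out", "arguments": {"series": [[[0,0.1,-0.3,0,0],[0,0.2,-0.6,0,0],[0,0.25,-0.8,0,0],[0,0.25,-0.8,0,0],[0,0.25,-0.8,0,0],[0,0.25,-0.8,0,0],[0,0.25,-0.8,0,0],[0,0.25,-0.8,0,0],[0,0.25,-0.8,0,0],[0,0.25,-0.8,0,0]]]}}

```text
time: 15.18
tcp_pos: [0.4907, -0.1661, 0.1475]
tcp_rot: [[0.975, 0.223, -0.003], [0.223, -0.975, 0.001], [-0.002, -0.002, -1.0]]
ft_force: [-0.4, -0.0, -2.7]
opening: 0.0109
grasp_force: 58.5
```

>>> {"name": "carry_out", "arguments": {"series": [[[0,0.3,-0.8,0,0],[0,0.3,-0.8,0,0],[0,0.3,-0.8,0,0],[0,0.3,-0.8,0,0],[0,0.3,-0.8,0,0],[0,0.25,-0.7,0,0],[0,0.1,-0.5,0,0],[0,0,0,0,0.4],[0,0,0,0,0.7],[0,0,0,0,0.8]]]}}

```text
time: 16.02
tcp_pos: [0.5037, -0.0576, 0.1479]
tcp_rot: [[0.997, 0.071, -0.002], [0.071, -0.997, 0.0], [-0.002, -0.0, -1.0]]
ft_force: [-0.5, 0.2, -2.1]
opening: 0.0112
grasp_force: 58.6
```

>>> {"name": "carry_out", "arguments": {"series": [[[0,0,0,0,0.8],[0,0,0,0,0.8],[0,0,0,0,0.8],[0,0,0,0,0.8],[0,0,0,0,0.8],[0,0,0,0,0.5],[0,0,0,0,0],[0,0,0,0,0]]]}}

```text
time: 16.68
tcp_pos: [0.5039, -0.0582, 0.1481]
tcp_rot: [[0.959, -0.282, -0.001], [-0.282, -0.959, 0.0], [-0.001, 0.0, -1.0]]
ft_force: [-1.1, 0.6, -1.8]
opening: 0.011
grasp_force: 58.6
```

```bash
python3 - <<'E'
from h import *
import pickle
s=st(); print(s['qpos'].round(1))
im=arm.read_camera("wrist")[:,:,::-1].copy(); cv2.imwrite("pics/w8.png",im); pickle.dump(s,open("w8.pkl","wb"))
p=s['tcp_pos']; R=s['tcp_rot']
# predicted rim corners of held tray (rim 29 above pins; pin tips at tcp z -.0336)
def rim(dx): return [p+R@np.array([a+dx,b,.0336-.029]) for a,b in((.042,-.062),(.042,.062))]
for dx in (-.002,0,.002): print(dx,proj("wrist",rim(dx),s).round(1).tolist())
hsv=cv2.cvtColor(im,cv2.COLOR_BGR2HSV); m=((hsv[...,2]>150)&(hsv[...,1]<50)).astype(np.uint8); n,l,S,ce=cv2.connectedComponentsWithStats(m)
print([r.tolist() for r in S if r[4]>800])
E
```

```text
t 16.68 carrier x 3.2 y 0.7 z 148.1 yaw(tool y) -106.36 open 11.0 grip 58.6 F [-1.1  0.6 -1.8]
[ -7.9  21.4 111.6   0.   47.1  98.4]
-0.002 [[159.8, 201.7], [400.5, 202.0]]
0 [[159.3, 198.0], [401.0, 198.2]]
0.002 [[158.8, 194.2], [401.5, 194.4]]
[[0, 0, 560, 420, 192860], [72, 154, 377, 159, 23205], [270, 248, 26, 105, 2401], [210, 262, 48, 46, 1190], [404, 286, 156, 134, 10620], [0, 336, 48, 61, 2083]]
```

```bash
python3 - <<'E'
import cv2,numpy as np
g=cv2.imread("pics/w8.png",0)
for c in (170,180,190,280,370,380,390): print(c,g[186:214,c])
for r in (215,230): print(r,g[r,146:172],g[r,390:416])
E
```

```text
170 [215 213 209 213 220 149 100 101 102 102  96 169 235 234 233 233 232 233
 232 233 233 232 232 232 233 233 233 235]
180 [139 113 101 102 101 103 103 102 103 102  95 171 236 235 234 234 233 234
 234 236 183 210 235 236 234 234 235 235]
190 [ 94  89 102 103 102 104 103 102 104 101  96 171 237 235 234 234 234 234
 234 234 234 235 231 190 217 234 234 234]
280 [242 250 136  96  99  98 178 232 246 242 123 148 218 241 239 235 231 201
 202 239 239 238 238 238 238 238 238 237]
370 [217 225 146 103 102 103 102 102 103 102  95 171 237 236 234 234 234 234
 234 233 234 234 234 233 234 235 222 193]
380 [ 56  45  80 102 103 102 103 104 102 101  97 170 236 234 233 233 233 233
 233 236 188 219 234 233 233 232 232 232]
390 [ 38  38  38  58 103 105 103 103 104 103  95 169 235 234 232 232 232 232
 231 232 232 233 232 213 185 175 175 156]
215 [196 216 217 217 217 216 215 217 217 217 216 217 217 217 218 218 217 221
 230 232 232 232 232 233 228 200] [128 185 189 221 231 231 232 231 234 241 146  50  35  37  40  37  40  38
  37  37  36  37  36  39  37  38]
230 [129 112 161 188 196 198 200 212 213 213 216 217 212 211 211 210 209 209
 208 183 228 233 231 231 231 231] [230 230 230 230 231 230 232 240 145  46  38  36  38  40  38  38  38  35
  38  38  38  36  38  33  37  39]
```

```bash
python3 - <<'E'
from h import *
import pickle
s=pickle.load(open("w8.pkl","rb")); g=cv2.imread("pics/w8.png",0)
pc=lambda uv,z:(lambda q:np.c_[(q[:,:2]-N)@CX,(q[:,:2]-N)@CY]*1e3)(onz("wrist",uv,z,s)).round(1)
W=lambda a,b,z:np.r_[N+a*CX+b*CY,z]
print('pred plate front corners',proj("wrist",[W(-.142,.05,.012),W(.098,.05,.012),W(.098,-.05,.012)],s).round(1).tolist())
print('pred lower rim',proj("wrist",[W(-.062,.042,.034),W(.062,.042,.034)],s).round(1).tolist())
for c in (200,230,260,300,330,350): print(c,g[140:200,c])
for r in (180,195,205): print(r,g[r,395:425])
print([ (r,np.nonzero(np.abs(np.diff(g[r,50:140].astype(int)))>40)[0]+50) for r in (165,175,185,195)])
E
```

```text
pred plate front corners [[124.4, 153.3], [383.2, 154.9], [372.3, 253.0]]
pred lower rim [[205.6, 166.1], [348.9, 167.0]]
200 [ 38  39  34  38  38  36  35  37  37  38  38  37  33  93 163 219 216 215
 217 220 220 220 216 216 215 217 217 217 218 219 183  84  88  92 100 108
 108 103  99  93  93  87 149 211 211 211 213 221 118 100 102 103 104 105
 103 103  98 143 191 191]
230 [ 37  38  37  38  39  38  38  39  36  40  36  40  32  65 147 217 216 215
 218 219 219 221 225 144 102 101  95 183 217 220 176 151 150 152 151 175
 176 175 173 173 201 205 206 206 205 204 232 238 127  99 100 100 103 104
 102 104  99 152 219 241]
260 [ 35  39  37  39  36  37  40  39  39  36  37  40  40  43 133 208 216 217
 218 218 219 219 222 156 188 252 192 200 243 239 225 194 242 242 241 241
 241 241 241 241 240 241 240 240 240 240 242 249 136  96 100 101 178 231
 246 243 123 149 219 241]
300 [ 35  38  40  37  39  35  42  37  36  37  38  36  37  32 120 184 218 217
 217 217 218 219 220 193 134 248 222 149 241 242 234 207 164  61  24  33
  43  46  44  48  44  45  46  43  43  36  77  83  84  99 101 101 179 232
 247 243
[... 291 characters left out ...]
  36  37  39  37  40  34  37  37  33  65 157 223 221
 218 217 218 220 217 217 217 217 219 215 220 221 220 219 218 215 216 220
 218 217 219 217 217 218 220 223 224 216 216 224 146 102 100 101 103 105
 104 102 100 150 219 241]
180 [37 37 41 37 37 38 38 38 35 34 37 36 37 39 41 38 37 36 40 34 35 38 40 37
 40 36 36 37 38 36]
195 [104 103 103 102  76  42  34  33  36  38  36  37  37  36  37  35  38  38
  40  39  38  36  38  38  39  38  39  38  36  35]
205 [231 232 232 231 232 239 175  72  33  37  39  37  36  37  37  35  38  38
  36  36  36  36  37  38  37  41  36  38  38  38]
[(165, array([127, 128, 129, 130, 138])), (175, array([126])), (185, array([130, 131])), (195, array([ 72,  73, 132, 133]))]
```

```bash
python3 - <<'E'
from h import *
import pickle
s=pickle.load(open("w8.pkl","rb")); g=cv2.imread("pics/w8.png",0)
W=lambda a,b,z:np.r_[N+a*CX+b*CY,z]
for b in (.045,.04,.035,.03,.025):
    L,R=proj("wrist",[W(-.142,b,.012),W(.098,b,.012)],s)
    print(b,L.round(1),g[int(round(L[1])),int(L[0])-8:int(L[0])+10],R.round(1),g[int(round(R[1])),int(R[0])-8:int(R[0])+10])
p=s['tcp_pos'];Q=s['tcp_rot']
for a in (.038,.03,.02,.01):
    L,R=[proj("wrist",p+Q@np.array([a,b,.0046]),s)[0] for b in(-.062,.062)]
    print(a,L.round(1),g[int(round(L[1])),int(L[0])-8:int(L[0])+10],R.round(1),g[int(round(R[1])),int(R[0])-8:int(R[0])+10])
E
```

```text
0.045 [125.2 158.8] [ 36  37  36  38  37  37  35  35  39  30  77 216 229 184 115 101  94  91] [382.6 160.3] [108 101 111 127 177 220 222 228 135  46  35  36  39  35  39  37  35  38]
0.04 [126.1 164.1] [ 34  37  37  38  35  35  39  37  37  28 117 212 130  86  65  53  46  66] [382.  165.7] [ 94  72  59  70  88  85 171 221 192  91  34  39  37  37  36  40  37  39]
0.035 [126.9 169.5] [ 39  36  36  39  36  37  35  41  37  36  24 122 211 219 221 222 222 221] [381.4 171. ] [219 220 219 219 219 219 221 227 112  26  34  39  38  40  35  34  38  35]
0.03 [127.8 174.7] [ 39  34  38  36  36  35  35  33  77 102 112 112 111 109 106 104  99  95] [380.8 176.3] [219 219 219 219 219 219 221 225 180  80  35  36  36  36  36  37  40  40]
0.025 [128.6 180. ] [107 105 103 103 101 100  98  97  91  93  91  93  94  93  92  90  93  95] [380.2 181.4] [218 219 219 218 218 218 220 239 128  29  36  38  37  38  36  37  36  36]
0.038 [160.3 205.5] [203 199 198 195 194 190 187 185 179 170 187 230 233 233 233 233 232 232] [400.  205.7] [232 231 232 232 232 231 230 233 240 147  49  33  37  38  40  38  34  38]
0.03 [162.2 220.1] [116 116 115 113 113 113 111 105 122 148 196 230 232 232 232 233 233 222] [398.1 220.3] [190 196 214 229 231 232 231 232 237 180  77  31  38  38  37  38  39  36]
0.02 [164.6 237.7] [210 211 213 215 217 213 211 211 209 207 184 227 232 232 231 231 231 229] [395.8 238. ] [230 229 230 230 230 231 230 231 231 240 146  47  34  39  35  36  38  39]
0.01 [166.8 254.7] [ 35  36  38  34  36  35  38  36  34  34  31 230 234 231 231 230 230 230] [393.6 254.9] [229 229 229 229 229 230 230 230 232 241 128  29  36  37  38  37  39  35]
```

>>> {"name": "carry_out", "arguments": {"series": [[[0,-0.1,-0.16,0,0.06],[0,0,0,0.3,0],[0,0,0,0.6,0],[0,0,0,0.8,0],[0,0,0,0.8,0],[0,0,0,0.7,0],[0,0,0,0.4,0],[0,0,0,0.3,0],[0,0,0,0,0],[0,0,0,0,0]]]}}

```text
time: 17.57
tcp_pos: [0.5038, -0.055, 0.0707]
tcp_rot: [[0.958, -0.288, -0.0], [-0.288, -0.958, 0.0], [-0.0, -0.0, -1.0]]
ft_force: [-0.1, 0.3, -2.8]
opening: 0.0111
grasp_force: 58.6
```

>>> {"name": "carry_out", "arguments": {"series": [[[0,0,0,0,0],[0,0,0,0,0]]]}}

```text
time: 17.73
tcp_pos: [0.5043, -0.0551, 0.0714]
tcp_rot: [[0.958, -0.288, 0.001], [-0.288, -0.958, -0.0], [0.001, -0.0, -1.0]]
ft_force: [-0.2, -0.3, -2.7]
opening: 0.0113
grasp_force: 58.6
```

```bash
python3 - <<'E'
from h import *
st()
E
```

```text
t 17.73 carrier x 0.1 y 0.1 z 71.4 yaw(tool y) -106.73 open 11.3 grip 58.6 F [-0.2 -0.3 -2.7]
```

```bash
python3 - <<'E'
from h import *
import pickle
L=[]
for i in range(6):
    s=arm.observe(); p=s['tcp_pos'][:2]-N; L.append([p@CX*1e3,p@CY*1e3,s['tcp_pos'][2]*1e3]); im=arm.read_camera("wrist")
L=np.array(L); print(L.round(1).tolist(),L.mean(0)); cv2.imwrite("pics/w9.png",im[:,:,::-1]); pickle.dump(s,open("w9.pkl","wb"))
g=cv2.cvtColor(im,cv2.COLOR_RGB2GRAY); m=L.mean(0)
W=lambda a,b,z:np.r_[N+a*CX+b*CY,z]
s['tcp_pos']=np.r_[N+m[0]/1e3*CX+m[1]/1e3*CY,m[2]/1e3]
p=s['tcp_pos'];Q=s['tcp_rot']
for x in (-.055,-.045,.045,.055,.075):
    u=proj("wrist",W(x,.05,.012),s)[0]; v=proj("wrist",p+Q@np.array([.042,x,.0046]),s)[0]
    print('plate',u.round(1),g[int(u[1])-8:int(u[1])+9,int(round(u[0]))],'rim',v.round(1),g[int(v[1])-8:int(v[1])+9,int(round(v[0]))])
for b in (.045,.035):
    for x in (-.142,.098):
        u=proj("wrist",W(x,b,.012),s)[0]; print('plate end',u.round(1),g[int(round(u[1])),int(u[0])-8:int(u[0])+9])
for a in (.038,.03):
    for x in (-.062,.062):
        u=proj("wrist",p+Q@np.array([a,x,.0046]),s)[0]; print('rim end',u.round(1),g[int(round(u[1])),int(u[0])-8:int(u[0])+9])
E
```

```text
[[0.1, 0.1, 71.4], [0.1, 0.1, 71.4], [0.2, -0.0, 71.4], [0.2, -0.1, 71.3], [0.2, -0.2, 71.2], [0.2, -0.2, 71.1]] [ 1.65263228e-01 -5.96335012e-02  7.12942650e+01]
plate [199.4 166.3] [ 39  40  39  40  39  35  49 126 159 210 216 217 219 219 220 222 221] rim [173. 198.] [ 97  98 105 104 107 105 104  97 172 237 236 234 234 235 235 233 234]
plate [214.1 166.3] [ 38  38  37  37  37  37  47 127 160 210 218 217 218 220 220 222 221] rim [192.5 198. ] [105 104 104 104 105 104 105  99 174 238 237 236 236 236 235 236 235]
plate [346.4 166.2] [ 38  39  38  41  42  37  46 124 157 210 221 220 220 218 219 220 219] rim [367.9 198.2] [104 104 106 103 105 104  99 174 239 238 235 236 236 236 236 235 236]
plate [361.1 166.2] [ 39  36  37  37  37  36  46 121 156 205 221 220 221 220 219 219 219] rim [387.4 198.2] [103 104 104 105 105 102  98 171 237 235 233 234 234 234 233 234 236]
plate [390.4 166.2] [ 38  38  39  39  39  36  31 122 152 204 223 223 221 221 220 219 220] rim [426.4 198.2] [41 37 40 36 39 38 40 41 39 38 37 38 39 39 39 38 39]
plate end [ 73.2 173.7] [ 39  38  39  37  35  36  35  35  38  35  30 119 217 231 161  96  93]
plate end [423.1 173.5] [ 95  91  96 151 220 225 230 134  47  38  37  39  36  38  40  37  37]
plate end [ 76.3 187.9] [ 38  41  38  36  39  37  38  38  37  31  31 120 221 228 228 194 156]
plate end [421.  187.8] [220 220 220 219 220 222 228 130  46  35  37  36  38  40  39  36  39]
rim end [160.3 205.5] [214 219 181 130 117 114 115 113 110 102 165 232 235 233 233 234 233]
rim end [400.1 205.7] [233 233 233 233 232 233 232 233 233 226 221 221 222 222 222 221 222]
rim end [162.2 220.1] [118 118 121 120 120 122 122 120 117 111 176 232 234 234 233 234 234]
rim end [398.2 220.3] [193 198 216 231 234 233 233 233 236 205 132 115 118 118 120 119 118]
```

>>> {"name": "carry_out", "arguments": {"series": [[[0,-0.035,-0.01,0,0],[0,0,0,0.1,0],[0,0,0,0.1,0],[0,0,0,0.1,0],[0,0,0,0,0],[0,0,0,0,0],[0,0,0,0,0]]]}}

```text
time: 18.62
tcp_pos: [0.503, -0.0546, 0.0646]
tcp_rot: [[0.958, -0.288, -0.0], [-0.288, -0.958, 0.0], [-0.0, 0.0, -1.0]]
ft_force: [1.0, -0.5, -2.1]
opening: 0.0113
grasp_force: 58.6
```

```bash
python3 - <<'E'
from h import *
st()
E
```

```text
t 18.62 carrier x 0.0 y -1.2 z 64.6 yaw(tool y) -106.73 open 11.3 grip 58.6 F [ 1.  -0.5 -2.1]
```

>>> {"name": "carry_out", "arguments": {"series": [[[0,0,0,0.07,0],[0,0,0,0.07,0],[0,0,0,0.05,0],[0,0,0,0,0],[0,0,0,0,0],[0,0,0,0,0]]]}}

```text
time: 19.12
tcp_pos: [0.503, -0.0546, 0.061]
tcp_rot: [[0.958, -0.288, -0.0], [-0.288, -0.958, 0.0], [-0.0, -0.0, -1.0]]
ft_force: [-1.6, 1.1, 1.1]
opening: 0.0107
grasp_force: 59.0
```

```bash
python3 - <<'E'
from h import *
st()
E
```

```text
t 19.12 carrier x 0.0 y -1.2 z 61.0 yaw(tool y) -106.73 open 10.7 grip 59.0 F [-1.6  1.1  1.1]
```

>>> {"name": "carry_out", "arguments": {"series": [[[0,0,0,0.05,0],[0,0,0,0,0],[0,0,0,0,0],[0,0,0,0,0]]]}}

```text
time: 19.45
tcp_pos: [0.5031, -0.0546, 0.0609]
tcp_rot: [[0.958, -0.288, 0.0], [-0.288, -0.958, -0.0], [0.0, -0.0, -1.0]]
ft_force: [-4.2, 1.7, 14.7]
opening: 0.011
grasp_force: 61.1
```

```bash
python3 - <<'E'
from h import *
st()
E
```

```text
t 19.45 carrier x 0.0 y -1.2 z 60.9 yaw(tool y) -106.73 open 11.0 grip 61.1 F [-4.2  1.7 14.7]
```

>>> {"name": "carry_out", "arguments": {"series": [[[0.5,0,0,-0.05,0],[0.5,0,0,0,0],[0.5,0,0,0,0],[0.5,0,0,0,0],[0.5,0,0,0,0],[0.5,0,0,-0.2,0],[0.5,0,0,-0.4,0],[0.5,0,0,-0.8,0],[0.5,0,0,-1,0],[0.5,0,0,-1,0]]]}}

```text
time: 20.28
tcp_pos: [0.5028, -0.0545, 0.13]
tcp_rot: [[0.958, -0.288, -0.001], [-0.288, -0.958, 0.0], [-0.001, 0.0, -1.0]]
ft_force: [1.0, -0.5, -0.2]
opening: 0.0425
grasp_force: 0.0
```

```bash
python3 - <<'E'
from h import *
import pickle
s=st(); im=arm.read_camera("wrist"); cv2.imwrite("pics/w10.png",im[:,:,::-1])
g=cv2.cvtColor(im,cv2.COLOR_RGB2GRAY)
W=lambda a,b,z:np.r_[N+a*CX+b*CY,z]
for x in (-.055,-.045,.045,.055):
    v=proj("wrist",W(x,.041,.056),s)[0]; r=int(v[1]); print('rim',v.round(1),g[r-8:r+9,int(round(v[0]))])
hsv=cv2.cvtColor(im,cv2.COLOR_RGB2HSV); m=((hsv[...,0]>60)&(hsv[...,0]<90)&(hsv[...,1]>90)).astype(np.uint8)
print([r.tolist() for r in cv2.connectedComponentsWithStats(m)[2] if r[4]>100])
E
```

```text
t 20.28 carrier x 0.1 y -1.5 z 130.0 yaw(tool y) -106.73 open 42.5 grip 0.0 F [ 1.  -0.5 -0.2]
rim [205.7 173.5] [221 227 125 251 137  98 102 100 135 244 242 239 239 239 239 241 230]
rim [219.3 173.5] [103 100  95 255 139 101 103 101 138 246 243 241 241 240 240 240 241]
rim [341.6 173.4] [104 101  98 234 126 100 104 100 135 246 242 240 240 240 240 240 239]
rim [355.2 173.4] [221 138  93 230 125 101 104  99 136 244 241 239 239 239 241 219 168]
[[0, 0, 560, 420, 234459], [293, 232, 36, 33, 729]]
```

>>> {"name": "carry_out", "arguments": {"series": [[[0.6,0,0,-1,0],[0.6,0,0,-1,0],[0.6,0,-0.3,-1,0],[0.6,0,-0.8,0,0],[0.6,0,-0.9,0,0],[0.6,0,-0.9,0,0],[0.6,0,-0.9,0,0],[0.6,0,-0.9,0,0],[0.6,0,-0.9,0,0],[0.6,0.01,-0.9,0,0]]]}}

```text
time: 21.17
tcp_pos: [0.5409, 0.0707, 0.1895]
tcp_rot: [[0.958, -0.288, 0.001], [-0.288, -0.958, 0.0], [0.001, -0.0, -1.0]]
ft_force: [0.4, -0.0, 0.2]
opening: 0.0514
grasp_force: 0.0
```

>>> {"name": "carry_out", "arguments": {"series": [[[0.6,0,-0.25,0,-1],[0.6,0,0,0,-1],[0.6,0,0,0,-1],[0.6,0,0,0,-1],[0.6,0,0,0,-1],[0.6,0,0,0,-1],[0.6,0,0,0,-1],[0.6,0,0,0,-1],[0.6,0,0,0,-1],[0.6,0,0,0,-1]]]}}

```text
time: 22.0
tcp_pos: [0.5421, 0.0746, 0.1895]
tcp_rot: [[0.872, 0.49, 0.0], [0.49, -0.872, 0.0], [0.0, 0.0, -1.0]]
ft_force: [0.4, -0.4, -0.7]
opening: 0.0514
grasp_force: 0.0
```

>>> {"name": "carry_out", "arguments": {"series": [[[0.6,0,0,0,-1],[0.6,0,0,0,-1],[0.6,0,0,0,-1],[0.6,0,0,0,-1],[0.6,0,0,0,-1],[0.6,0,0,0,-1],[0.6,0,0,0,-1],[0.6,0,0,0,-1],[0.6,0,0,0,-1],[0.6,0,0,0,-0.65]]]}}

```text
time: 22.83
tcp_pos: [0.5421, 0.0746, 0.1895]
tcp_rot: [[0.283, 0.959, 0.0], [0.959, -0.283, 0.0], [0.0, 0.0, -1.0]]
ft_force: [-0.2, -0.9, -0.2]
opening: 0.0511
grasp_force: 0.0
```

>>> {"name": "carry_out", "arguments": {"series": [[[0.6,0,0,0,0],[0.6,0,0,0,0],[0.6,0,0,0,0],[0.6,0,0,0,0]]]}}

```text
time: 23.17
tcp_pos: [0.5421, 0.0747, 0.1891]
tcp_rot: [[0.288, 0.958, 0.0], [0.958, -0.288, 0.0], [0.0, 0.0, -1.0]]
ft_force: [-0.1, 0.2, -0.0]
opening: 0.0516
grasp_force: 0.0
```

```bash
python3 - <<'E'
from h import *
st()
E
```

```text
t 23.17 carrier x -135.0 y -0.8 z 189.1 yaw(tool y) -16.72 open 51.6 grip 0.0 F [-0.1  0.2 -0. ]
```

>>> {"name": "carry_out", "arguments": {"series": [[[0.6,0,0,0.5,0],[0.6,0,0,0.8,0],[0.6,0,0,0.8,0],[0.6,0,0,0.7,0],[0.6,0,0,0.5,0],[0.6,0,0,0.3,0],[0.6,0,0,0.2,0],[0.6,0,0,0.1,0],[0.6,0,0,0,0],[0.6,0,0,0,0]]]}}

```text
time: 24.0
tcp_pos: [0.5425, 0.0747, 0.1113]
tcp_rot: [[0.287, 0.958, 0.001], [0.958, -0.287, 0.0], [0.0, 0.001, -1.0]]
ft_force: [-0.6, 0.2, 0.3]
opening: 0.0512
grasp_force: 0.0
```

>>> {"name": "carry_out", "arguments": {"series": [[[0.6,0,0,0,0],[0.6,0,0,0,0],[0.6,0,0,0,0]]]}}

```text
time: 24.25
tcp_pos: [0.5424, 0.0747, 0.1114]
tcp_rot: [[0.287, 0.958, 0.001], [0.958, -0.287, 0.0], [0.0, 0.001, -1.0]]
ft_force: [-0.1, -0.5, -0.0]
opening: 0.0512
grasp_force: 0.0
```

```bash
python3 - <<'E'
from h import *
st()
E
```

```text
t 24.25 carrier x -135.1 y -0.5 z 111.4 yaw(tool y) -16.66 open 51.2 grip 0.0 F [-0.1 -0.5 -0. ]
```

>>> {"name": "carry_out", "arguments": {"series": [[[0,0,0,0,0],[0,0,0,0,0],[0,0,0,0,0],[0,0,0,0,0],[0,0,0,0,0],[0,0,0,0,0]]]}}

```text
time: 24.75
tcp_pos: [0.5422, 0.0748, 0.1115]
tcp_rot: [[0.287, 0.958, 0.0], [0.958, -0.287, 0.0], [0.0, 0.0, -1.0]]
ft_force: [-1.1, 1.1, 5.6]
opening: 0.0318
grasp_force: 59.0
```

```bash
python3 - <<'E'
from h import *
st()
E
```

```text
t 24.75 carrier x -135.1 y -0.8 z 111.5 yaw(tool y) -16.67 open 31.8 grip 59.0 F [-1.1  1.1  5.6]
```

>>> {"name": "carry_out", "arguments": {"series": [[[0,0.06,0,-0.1,0],[0,0.07,0,-0.11,0],[0,0.07,0,-0.11,0],[0,0.08,0,-0.125,0],[0,0,0,0,0],[0,0,0,0,0],[0,0,0,0,0]]]}}

```text
time: 25.33
tcp_pos: [0.5434, 0.0796, 0.1195]
tcp_rot: [[0.286, 0.958, -0.001], [0.958, -0.286, -0.001], [-0.001, -0.001, -1.0]]
ft_force: [0.8, -5.6, -6.5]
opening: 0.0314
grasp_force: 60.0
```

```bash
python3 - <<'E'
from h import *
import pickle
s=st(); im=arm.read_camera("wrist"); cv2.imwrite("pics/w11.png",im[:,:,::-1]); g=cv2.cvtColor(im,cv2.COLOR_RGB2GRAY)
W=lambda a,b,z:np.r_[N+a*CX+(b-.0012)*CY,z]
t=-np.radians(32); u=np.array([np.sin(t),np.cos(t)]); v=np.array([np.cos(t),-np.sin(t)])
q=u*.106; print('cap',proj("wrist",W(-.092+q[0],0,.042+q[1]),s).round(1))
for lift in (0,.005,.01):
    P=[W(-.092+q[0],b,.042+q[1]) for q in (u*(.088+lift)-v*.009,u*(.088+lift)+v*.009) for b in(-.017,.017)]
    print(lift,proj("wrist",P,s).round(1).tolist())
for r in (270,280,290,300): print(r,g[r,236:256],g[r,300:326])
print(g[245:330,255],g[245:330,279])
E
```

```text
t 25.33 carrier x -140.1 y -1.0 z 119.5 yaw(tool y) -16.64 open 31.4 grip 60.0 F [ 0.8 -5.6 -6.5]
cap [[278.9 270.2]]
0 [[248.8, 255.7], [309.7, 255.8], [247.9, 289.0], [310.4, 289.1]]
0.005 [[247.8, 254.7], [310.6, 254.8], [246.8, 289.0], [311.3, 289.1]]
0.01 [[246.8, 253.7], [311.5, 253.8], [245.7, 289.0], [312.3, 289.1]]
270 [128 131 130 131 129 132 129 131 133 117  62  37  37  35  35  31  48  57
  60  59] [ 62  62  61  62  61  62  58  61  60  59  61  56  41  35  36  38  39  33
  84 126 132 132 130 131 131 130]
280 [129 130 131 129 130 130 136  84  42  37  35  35  34  37  32  40  52  59
  64  66] [ 67  64  65  66  64  66  66  66  66  67  61  56  42  36  34  37  34  35
  39  38  58 125 132 131 130 129]
290 [130 129 131 132 118  61  35  40  39  34  40  33  34  35  36  35  27 138
 165 141] [ 60  58  60  57  61  63  68  69 103 155 148  73  31  37  33  33  38  34
  34  34  38  37  34 104 131 130]
300 [251 247 249 249 149  90  97  73  40  32  39  37  35  34  33  30 111 120
 118 117] [179 161 143 121 134 121 117 118 120 119 120 123  64  30  37  36  34  35
  35  31  61  91  94  85 235 250]
[242 241 241 241 244 240 238 238 237 242 194  70  34  43  51  52  58  55
  56  58  57  59  56  60  60  59  59  60  63  60  63  64  63  65  65  66
  67  68  67  65  64  61  55  44 131 141 121 119 118 119 117 118 118 117
 117 117 117 114 202 129 114 118 118 117 119 120 118 119 118 118 118 119
 118 113 148 248 244 243 242 242 242 243 242 242 242] [237 238 237 238 238 237 237 239 246 165  62  36  40  42  43  44  49  51
  55  58  58  58  60  59  60  59  61  61  62  64  65  65  67  66  66  72
  72  56  55  56  57  56  55  51  41  61 229 227 224 224 224 225 225 225
 226 226 226 226 226 226 227 228 227 228 228 228 228 228 228 229 230 231
 231 232 234 235 242 243 243 242 242 243 242 242 242]
```

```bash
python3 -c "
import numpy as np
t=np.radians(np.r_[-30.2:27:15j]);R=95.5
print([[0,round(float(-d*R*1e-3/.02),2),0,round(float(-e*R*1e-3/.02),2),0] for d,e in zip(np.diff(np.sin(t)),np.diff(np.cos(t)))])"
```

```text
[[0, -0.3, 0, -0.16, 0], [0, -0.31, 0, -0.14, 0], [0, -0.32, 0, -0.12, 0], [0, -0.33, 0, -0.09, 0], [0, -0.33, 0, -0.07, 0], [0, -0.34, 0, -0.05, 0], [0, -0.34, 0, -0.02, 0], [0, -0.34, 0, 0.0, 0], [0, -0.34, 0, 0.03, 0], [0, -0.34, 0, 0.05, 0], [0, -0.33, 0, 0.07, 0], [0, -0.33, 0, 0.1, 0], [0, -0.32, 0, 0.12, 0], [0, -0.31, 0, 0.14, 0]]
```

>>> {"name": "carry_out", "arguments": {"series": [[[0,-0.3,0,-0.16,0],[0,-0.31,0,-0.14,0],[0,-0.32,0,-0.12,0],[0,-0.33,0,-0.09,0],[0,-0.33,0,-0.07,0],[0,-0.34,0,-0.05,0],[0,-0.34,0,-0.02,0]]]}}

```text
time: 25.97
tcp_pos: [0.5302, 0.0359, 0.133]
tcp_rot: [[0.289, 0.957, -0.0], [0.957, -0.289, 0.001], [0.001, -0.001, -1.0]]
ft_force: [1.9, 1.8, -8.2]
opening: 0.0305
grasp_force: 59.9
```

>>> {"name": "carry_out", "arguments": {"series": [[[0,-0.34,0,0,0],[0,-0.34,0,0.03,0],[0,-0.34,0,0.05,0],[0,-0.33,0,0.07,0],[0,-0.33,0,0.1,0],[0,-0.32,0,0.12,0],[0,-0.31,0,0.14,0],[0,0,0,0,0],[0,0,0,0,0],[0,0,0,0,0]]]}}

```text
time: 26.8
tcp_pos: [0.5172, -0.0077, 0.1225]
tcp_rot: [[0.287, 0.958, -0.001], [0.958, -0.287, 0.0], [-0.0, -0.001, -1.0]]
ft_force: [-0.8, 2.7, -5.9]
opening: 0.0277
grasp_force: 64.0
```

```bash
python3 - <<'E'
from h import *
st()
E
```

```text
t 26.80 carrier x -49.0 y -1.1 z 122.5 yaw(tool y) -16.67 open 27.7 grip 64.0 F [-0.8  2.7 -5.9]
```

```bash
python3 - <<'E'
from h import *
s=st(); im=arm.read_camera("wrist"); cv2.imwrite("pics/w12.png",im[:,:,::-1]); g=cv2.cvtColor(im,cv2.COLOR_RGB2GRAY)
W=lambda a,b,z:np.r_[N+a*CX+(b-.0012)*CY,z]
for d in (24,22,19,15):
  t=np.radians(d); u=np.array([np.sin(t),np.cos(t)]); v=np.array([np.cos(t),-np.sin(t)])
  q=u*.106; print(d,'cap',proj("wrist",W(-.092+q[0],0,.042+q[1]),s).round(1))
  for lift in (0,.005,.01):
    P=[W(-.092+q[0],b,.042+q[1]) for q in (u*(.088+lift)-v*.009,u*(.088+lift)+v*.009,u*(.056+lift)-v*.009) for b in(-.017,.017)]
    print(lift,proj("wrist",P,s).round(0).tolist())
print(g[200:340:2,279]); print(g[200:340:2,255]);
for r in (250,260,270,280,290,300,310): print(r,g[r,236:330:2])
E
```

```text
t 26.80 carrier x -49.0 y -1.1 z 122.5 yaw(tool y) -16.67 open 27.7 grip 64.0 F [-0.8  2.7 -5.9]
24 cap [[279. 289.]]
0 [[246.0, 249.0], [312.0, 249.0], [249.0, 271.0], [310.0, 271.0], [251.0, 208.0], [308.0, 208.0]]
0.005 [[245.0, 256.0], [313.0, 256.0], [248.0, 278.0], [311.0, 278.0], [250.0, 214.0], [309.0, 214.0]]
0.01 [[244.0, 264.0], [314.0, 264.0], [247.0, 286.0], [311.0, 286.0], [250.0, 220.0], [309.0, 220.0]]
22 cap [[279.  284.4]]
0 [[246.0, 244.0], [313.0, 244.0], [248.0, 267.0], [311.0, 268.0], [251.0, 205.0], [308.0, 205.0]]
0.005 [[245.0, 252.0], [314.0, 252.0], [247.0, 275.0], [311.0, 275.0], [250.0, 211.0], [309.0, 211.0]]
0.01 [[244.0, 259.0], [314.0, 259.0], [247.0, 282.0], [312.0, 283.0], [249.0, 216.0], [310.0, 216.0]]
19 cap [[278.9 276.9]]
0 [[245.0, 237.0], [313.0, 237.0], [248.0, 262.0], [311.0, 262.0], [251.0, 201.0], [309.0, 201.0]]
0.005 [[244.0, 244.0], [314.0, 244.0], [247.0, 269.0], [312.0, 269.0], [250.0, 206.0], [309.0, 206.0]]
0.01 [[243.0, 251.0], [315.0, 251.0], [246.0, 277.0], [313.0, 277.0], [249.0, 211.0], [310.0, 211.0]]
15 cap [[278.8 265.4]]
0
[... 1544 characters left out ...]
13 112 112  91  71 108 110 112 114 110 110 111 107 109 109 108 110
  46  33  30  38  57 127 125 125 125 127  72]
290 [125 127 126 126 131  37  40  31  32  36  76 133 133 130 132 133 131 131
 133 131 131 132 132 132 132 131 133 131 131 130 131 130 131 130 131 136
  43  32  34  31  39  34 128 126 125 126 126]
300 [ 43  34 255 248 196  92  54  35  34  29 123 127 128 128 128 127 128 128
 127 128 129 130 131 132 133 133 134 134 134 134 133 134 134 134 133 135
  92  32  33  33  89  89 253 249 137  37  41]
310 [ 43  40  43  44  61  94  72  33  30 254 246 245 245 245 245 245 245 245
 245 245 245 245 245 245 245 245 245 245 245 245 245 245 245 245 245 245
 247 151  32  32  92  95  40  42  44  42  42]
```

>>> {"name": "carry_out", "arguments": {"series": [[[0.65,0,0,0,0],[0.65,0,0,0,0],[0.65,0,0,0,0],[0.65,0,0,0,0],[0.65,0,0,-0.5,0],[0.65,0,0,-1,0],[0.65,0,0,-1,0],[0.65,0,0,-0.5,0],[0.65,0,0,0,0],[0.65,0,0,0,0]]]}}

```text
time: 27.68
tcp_pos: [0.5178, -0.0078, 0.1833]
tcp_rot: [[0.287, 0.958, 0.002], [0.958, -0.287, -0.0], [0.0, 0.002, -1.0]]
ft_force: [-0.7, 0.8, -1.0]
opening: 0.0552
grasp_force: 0.0
```

```bash
cat > lv.py <<'E'
from h import *
def look(name):
  s=st(); im=arm.read_camera("wrist"); cv2.imwrite(f"pics/{name}.png",im[:,:,::-1]); g=cv2.cvtColor(im,cv2.COLOR_RGB2GRAY)
  W=lambda a,b,z:np.r_[N+a*CX+(b-.0012)*CY,z]
  m=(g<85).astype(np.uint8)
  for d in (32,0,10,15,20,24):
    t=np.radians(d); u=np.array([np.sin(t),np.cos(t)]); v=np.array([np.cos(t),-np.sin(t)])
    for lift in (0,.006):
      q=u*.106+v*.0085; c=proj("wrist",W(-.092+q[0],0,.042+q[1]),s)[0]
      P=[W(-.092+q[0],b,.042+q[1]) for q in (u*(.056+lift)-v*.009,u*(.088+lift)+v*.009) for b in(-.017,.017)]
      print(d,lift,'cap front edge',c.round(0),'block rear bottom, front top',proj("wrist",P,s).round(0).tolist())
  i=int(round(c[0])); print('col centre'); print(g[120:340:2,i]); print('col -22'); print(g[120:340:2,i-24])
E
python3 -c "
from lv import *
look('w13')"
```

```text
t 27.68 carrier x -49.0 y -0.4 z 183.3 yaw(tool y) -16.65 open 55.2 grip 0.0 F [-0.7  0.8 -1. ]
32 0 cap front edge [279. 260.] block rear bottom, front top [[258.0, 195.0], [300.0, 195.0], [257.0, 240.0], [301.0, 240.0]]
32 0.006 cap front edge [279. 260.] block rear bottom, front top [[258.0, 200.0], [301.0, 200.0], [257.0, 247.0], [301.0, 247.0]]
0 0 cap front edge [279. 195.] block rear bottom, front top [[257.0, 156.0], [302.0, 156.0], [254.0, 189.0], [304.0, 189.0]]
0 0.006 cap front edge [279. 195.] block rear bottom, front top [[256.0, 157.0], [302.0, 157.0], [253.0, 191.0], [305.0, 191.0]]
10 0 cap front edge [279. 221.] block rear bottom, front top [[257.0, 169.0], [301.0, 169.0], [255.0, 209.0], [303.0, 209.0]]
10 0.006 cap front edge [279. 221.] block rear bottom, front top [[256.0, 172.0], [302.0, 172.0], [254.0, 213.0], [304.0, 213.0]]
15 0 cap front edge [279. 232.] block rear bottom, front top [[257.0, 176.0], [301.0, 176.0], [255.0, 218.0], [303.0, 218.0]]
15 0.006 cap front edge [279. 232.] block rear bottom, front top [[257.0, 179.0], [302.0, 179.0], [255.0, 223.0]
[... 744 characters left out ...]
 61  68  61  52
  54  52  54  43 250 242 243 245 247 233 149 111 112 148 103 112 128 160
 171 235 246 245 240 217 238 238 240 239 241 243 124 104 243 241 240 240
 240 240 245 138 150 184 227 228 224 227 223 224 234  51  42  41  41  43
  43  42]
col -22
[233 233 234 235 235 235 233 232 233 232 232 232 233 233 233 233 233 233
 232 232 233 233 233 235 133 106 120 117 109 125 235 234 162 112 161 113
 112 237 246 246 247 247 247 249 251 251 249 248 247 246 246 245 244 244
 244 244 244 243 243 243 247 122 116 115 213 106 114 115 116 119 117 116
 168 227 245 245 241 222 122 102 106 106 103 114 113 105 242 240 231 133
  95 206 241 240 238  79  41  45  44  41  40  43  43  42  46  43  40  46
  42  41]
```

>>> {"name": "carry_out", "arguments": {"series": [[[0,0.6,-0.02,0,0],[0,0.9,0,0,0],[0,0.9,0,0,0],[0,0.75,0,0,0],[0,0,0,0.4,0],[0,0,0,0.8,0],[0,0,0,0.8,0],[0,0,0,0.6,0],[0,0,0,0.36,0],[0,0,0,0,0]]]}}

```text
time: 28.57
tcp_pos: [0.5336, 0.0525, 0.1212]
tcp_rot: [[0.287, 0.958, -0.004], [0.958, -0.287, -0.0], [-0.001, -0.004, -1.0]]
ft_force: [-0.2, -0.1, 0.3]
opening: -0.0001
grasp_force: 0.0
```

>>> {"name": "carry_out", "arguments": {"series": [[[0,-0.2,0,0,0],[0,-0.3,0,0,0],[0,-0.3,0,0,0],[0,-0.3,0,0,0],[0,-0.2,0,0,0],[0,0,0,0,0]]]}}

```text
time: 29.07
tcp_pos: [0.5275, 0.0268, 0.1238]
tcp_rot: [[0.288, 0.958, 0.0], [0.958, -0.288, -0.0], [0.0, 0.0, -1.0]]
ft_force: [-1.0, -0.0, -0.0]
opening: -0.0001
grasp_force: 0.0
```

```bash
python3 - <<'E'
from h import *
st()
E
```

```text
t 29.07 carrier x -85.0 y -1.0 z 123.8 yaw(tool y) -16.73 open -0.1 grip 0.0 F [-1. -0. -0.]
```

>>> {"name": "carry_out", "arguments": {"series": [[[0,-0.15,0,0,0],[0,-0.15,0,0,0],[0,-0.15,0,0,0],[0,0,0,0,0]]]}}

```text
time: 29.4
tcp_pos: [0.5249, 0.0188, 0.1234]
tcp_rot: [[0.287, 0.958, -0.0], [0.958, -0.287, -0.0], [-0.0, -0.0, -1.0]]
ft_force: [-0.0, -0.7, -0.1]
opening: -0.0
grasp_force: 0.0
```

>>> {"name": "carry_out", "arguments": {"series": [[[0,-0.1,0,0,0],[0,-0.1,0,0,0],[0,0,0,0,0]]]}}

```text
time: 29.65
tcp_pos: [0.5246, 0.0163, 0.1238]
tcp_rot: [[0.288, 0.958, 0.002], [0.958, -0.288, 0.002], [0.002, 0.001, -1.0]]
ft_force: [0.5, 7.2, 1.7]
opening: -0.0002
grasp_force: 3.2
```

```bash
python3 -c "
from lv import *
look('w14')"
```

```text
t 29.65 carrier x -74.1 y -0.8 z 123.8 yaw(tool y) -16.72 open -0.2 grip 3.2 F [0.5 7.2 1.7]
32 0 cap front edge [279. 346.] block rear bottom, front top [[253.0, 256.0], [306.0, 256.0], [252.0, 316.0], [307.0, 316.0]]
32 0.006 cap front edge [279. 346.] block rear bottom, front top [[252.0, 264.0], [306.0, 264.0], [251.0, 325.0], [307.0, 325.0]]
0 0 cap front edge [278. 280.] block rear bottom, front top [[251.0, 211.0], [308.0, 211.0], [245.0, 263.0], [312.0, 263.0]]
0 0.006 cap front edge [278. 280.] block rear bottom, front top [[250.0, 214.0], [309.0, 214.0], [244.0, 268.0], [313.0, 268.0]]
10 0 cap front edge [279. 310.] block rear bottom, front top [[251.0, 227.0], [307.0, 227.0], [247.0, 286.0], [311.0, 286.0]]
10 0.006 cap front edge [279. 310.] block rear bottom, front top [[250.0, 232.0], [308.0, 232.0], [246.0, 294.0], [312.0, 294.0]]
15 0 cap front edge [279. 322.] block rear bottom, front top [[251.0, 234.0], [307.0, 234.0], [248.0, 295.0], [310.0, 295.0]]
15 0.006 cap front edge [279. 322.] block rear bottom, front top [[250.0, 240.0], [308.0, 240.0], [247.0, 304.0], [
[... 741 characters left out ...]
198 199 199 199
 196 196 197 198 197 199 198 199 198 198 207  52  38  70  42  46  63  60
  59  58  58  59  49  49  48  48  50  41  41  41  41  40  39  29  87  87
  84 100  91  92  93  93  92  91  93  92  91  90  91  92  91  93  91  91
  89  80]
col -22
[ 43  43  45  40  45  44  39 190 237 237 239 240 238 237 236 235 235 236
 157 235 233 233 233 233 233 233 233 234 233 233 233 234 233 234 234 233
 235 238 217 221 188 183 221 215 239 237 236 237 231 231 206 235 243 109
 113 115 112 141 105 109 110 109 192 244 244 250 180  57  47  27  26  28
  32  36  37  38  39  39  44  88  40  88  45  41  41  42  38  45  43  42
  42  49  59  42  44  44  42  41  40  43  43  46  41  43  45  40  44  42
  41  43]
```

>>> {"name": "carry_out", "arguments": {"series": [[[0,-0.1,0,0,0],[0,-0.1,0,0,0],[0,0,0,0,0],[0,0,0,0,0]]]}}

```text
time: 30.03
tcp_pos: [0.5244, 0.0148, 0.1243]
tcp_rot: [[0.288, 0.958, 0.004], [0.957, -0.288, 0.005], [0.006, 0.002, -1.0]]
ft_force: [2.3, 21.3, 4.3]
opening: 0.0001
grasp_force: 8.6
```

```bash
python3 -c "
from lv import *
look('w15')" | grep -A9 -e '^t ' -e '^24' -e col
```

```text
t 30.03 carrier x -72.6 y -0.6 z 124.3 yaw(tool y) -16.76 open 0.1 grip 8.6 F [ 2.3 21.3  4.3]
32 0 cap front edge [279. 343.] block rear bottom, front top [[252.0, 253.0], [305.0, 253.0], [251.0, 313.0], [306.0, 313.0]]
32 0.006 cap front edge [279. 343.] block rear bottom, front top [[252.0, 261.0], [306.0, 261.0], [251.0, 323.0], [307.0, 323.0]]
0 0 cap front edge [278. 276.] block rear bottom, front top [[250.0, 208.0], [307.0, 208.0], [245.0, 260.0], [312.0, 260.0]]
0 0.006 cap front edge [278. 276.] block rear bottom, front top [[249.0, 211.0], [308.0, 211.0], [244.0, 265.0], [313.0, 265.0]]
10 0 cap front edge [278. 307.] block rear bottom, front top [[251.0, 224.0], [307.0, 224.0], [247.0, 283.0], [310.0, 283.0]]
10 0.006 cap front edge [278. 307.] block rear bottom, front top [[250.0, 229.0], [308.0, 229.0], [246.0, 291.0], [311.0, 290.0]]
15 0 cap front edge [278. 319.] block rear bottom, front top [[251.0, 232.0], [307.0, 232.0], [248.0, 292.0], [309.0, 292.0]]
15 0.006 cap front edge [278. 319.] block rear bottom, front top [[250.0, 238.0], [307.0, 238.0], [247.0, 301.0],
[... 616 characters left out ...]
197 198 197 197
 197 199 198 201 198 198 198 199 200 202  62  42  84  41  45  46  63  60
  60  59  62  61  50  50  53  49  52  40  41  42  40  41  40  30  88  85
  85 101  90  93  92  93  91  91  93  91  89  91  91  92  92  91  90  90
  90  82]
col -22
[ 42  43  46  43  43  42  79 239 236 238 238 238 237 237 236 237 236 238
 230 233 232 232 232 232 233 234 234 233 233 233 234 233 233 234 234 233
 215 159 167 148 146 168 161 189 235 235 236 236 234 232 234 237 126 111
 113 112 207  90 108 112 107 148 245 244 251 158  36  30  30  36  37  35
  36  39  42  39  42  42  44  87  43  87  45  41  45  45  45  44  43  45
  41  50  59  42  45  41  45  45  39  41  41  43  40  43  40  38  43  41
  43  41]
```

>>> {"name": "carry_out", "arguments": {"series": [[[0,0.2,0,0,0],[0,0.5,0,0,0],[0,0.8,0,0,0],[0,0.5,0,0,0],[0,0,0,-0.6,0],[0,0,0,-1,0],[0,0,0,-1,0],[0,0,0,-0.4,0],[0,0,0,0,0],[0,0,0,0,0]]]}}

```text
time: 30.92
tcp_pos: [0.5343, 0.0496, 0.1837]
tcp_rot: [[0.287, 0.958, 0.001], [0.958, -0.287, -0.0], [0.0, 0.001, -1.0]]
ft_force: [-0.8, 0.1, -0.2]
opening: -0.0
grasp_force: 0.0
```

>>> {"name": "carry_out", "arguments": {"series": [[[0.6,-1,0,-0.5,0],[0.6,-1,0,-0.5,0],[0.6,-1,0,-0.3,0],[0.6,-1,0,0,0],[0.6,-1,0,0,0],[0.6,-1,0,0,0],[0.6,-0.5,0,0,0],[0.6,0,0,0,0],[0.6,0,0,0,0],[0.6,0,0,0,0]]]}}

```text
time: 31.75
tcp_pos: [0.497, -0.0741, 0.209]
tcp_rot: [[0.287, 0.958, -0.001], [0.958, -0.287, 0.0], [0.0, -0.001, -1.0]]
ft_force: [1.2, -0.7, 0.7]
opening: 0.051
grasp_force: 0.0
```

```bash
python3 - <<'E'
from h import *
s=st(); im=arm.read_camera("wrist")[:,:,::-1].copy(); cv2.imwrite("pics/w16.png",im)
W=lambda a,b,z:np.r_[N+a*CX+(b-.0012)*CY,z]
g=cv2.cvtColor(im,cv2.COLOR_BGR2GRAY)
for d in (15,18,21,24):
  t=np.radians(d); u=np.array([np.sin(t),np.cos(t)]); v=np.array([np.cos(t),-np.sin(t)])
  for l in (0,.006):
    P=[W(-.092+q[0],b,.042+q[1]) for q,b in ((u*.106+v*.0085,0),(u*(.056+l)-v*.009,.017),(u*(.088+l)-v*.009,.017),(u*(.088+l)+v*.009,.017),(u*(.088+l)+v*.009,-.017))]
    print(d,l,'cap front, rear bottom, rear top, front top',proj("wrist",P,s).round(1).tolist())
P=proj("wrist",W(-.045,0,.13),s)[0]; c=int(P[0]); r=int(P[1]); print(c,r)
x=(g[r-60:r+60,c-50:c+50]<75).astype(np.uint8); x=cv2.morphologyEx(x,cv2.MORPH_OPEN,np.ones((3,3)))
for row in x[::2,::2]: print(''.join('#' if k else '.' for k in row))
print('origin',c-50,r-60)
E
```

```text
t 31.75 carrier x 20.5 y -1.3 z 209.0 yaw(tool y) -16.66 open 51.0 grip 0.0 F [ 1.2 -0.7  0.7]
15 0 cap front, rear bottom, rear top, front top [[280.5, 122.2], [302.5, 81.8], [305.1, 89.4], [304.0, 116.0], [257.2, 115.9]]
15 0.006 cap front, rear bottom, rear top, front top [[280.5, 122.2], [302.9, 83.1], [305.7, 91.1], [304.5, 118.2], [256.6, 118.1]]
18 0 cap front, rear bottom, rear top, front top [[280.5, 130.1], [302.3, 85.9], [304.8, 96.6], [303.7, 122.1], [257.6, 122.1]]
18 0.006 cap front, rear bottom, rear top, front top [[280.5, 130.1], [302.8, 87.7], [305.4, 98.9], [304.2, 124.9], [257.0, 124.8]]
21 0 cap front, rear bottom, rear top, front top [[280.5, 137.5], [302.2, 90.0], [304.6, 103.5], [303.4, 128.0], [257.9, 127.9]]
21 0.006 cap front, rear bottom, rear top, front top [[280.5, 137.5], [302.6, 92.3], [305.1, 106.4], [303.8, 131.2], [257.4, 131.2]]
24 0 cap front, rear bottom, rear top, front top [[280.5, 144.5], [302.1, 94.0], [304.3, 110.2], [303.1, 133.5], [258.3, 133.4]]
24 0.006 cap front, rear bottom, rear top, front top [[280.5, 144.5], [302.5, 96.8], [304.7, 1
[... 2420 characters left out ...]
.....................##
####............................................##
####............................................##
####............................................##
#####...........................................##
#####...........................................##
#####...........................................##
#####...........................................##
#####...........................................##
#####...........................................##
#####...........................................##
#####...........................................##
#####...........................................##
#####...........................................##
origin 230 78
```

```bash
python3 - <<'E'
from h import *
import pickle
W=lambda a,b,z:np.r_[N+a*CX+(b-.0012)*CY,z]
t=np.radians(24); u=np.array([np.sin(t),np.cos(t)]); v=np.array([np.cos(t),-np.sin(t)])
s2=pickle.load(open("w2.pkl","rb"))
P=[W(-.092+q[0],b,.042+q[1]) for q,b in ((u*.106+v*.0085,0),(u*.056-v*.009,.017),(u*.088+v*.009,.017))]
print('pred w2',proj("wrist",P,s2).round(1).tolist())
for n,c,r0 in(("w2",286,80),("w16",280,85)):
    g=cv2.imread(f"pics/{n}.png",0); print(n,r0,g[r0:r0+70,c]); print(g[r0:r0+70,c-18])
E
```

```text
pred w2 [[285.2, 136.8], [304.5, 91.0], [305.6, 127.1]]
w2 80 [177 178 178 176 177 177 179 178 177 177 176 179 187  75  36  43  51  35
  42  39  32  60  40  40  45  41  46  51  46  91  96  73  38  36  36  45
  51  52  51  56  60  80  55  46  47  47  45  46  46  45  46  46  43  37
  19 107 238 237 235 234 235 235 234 234 233 234 234 234 233 233]
[146 141 143 142 143 137 134 127 152 213 189 214 131  96  50  31  25  29
  27  30  31  35  32  35  39  34  44  48  49  46  45  42  44  45  43  42
  40  43  40  38  43  41  40  35  31  69 231 247 245 244 244 244 244 244
 246 254 124  84  92  95  95  94  93  86 180 210 209 208 207 208]
w16 85 [188 187 188 190 187 188 188 189 189 190 196  95  55  40  42  47  39  49
  40  43  55  44  38  60  41  46  50  55  50  73 102 107  76  42  36  38
  46  51  54  56  56  58  64  69  54  51  50  51  50  49  49  47  50  51
  49  39  28 113 252 246 244 244 244 243 243 243 243 243 242 243]
[ 97 109 100  93  80 109 223 227 227 233 125 104  89  64  45  28  31  24
  28  31  36  35  31  39  37  44  47  49  54  51  51  51  49  47  48  48
  48  45  41  44  45  44  44  41  38  32  76 245 251 247 246 245 245 246
 246 246 246 246 246 246 246 246 246 246 246 246 246 246 246 246]
```

```bash
python3 - <<'E'
from h import *
s=st(); im=cv2.imread("pics/w16.png"); g=cv2.cvtColor(im,cv2.COLOR_BGR2GRAY)
W=lambda a,b,z:np.r_[N+a*CX+(b-.0012)*CY,z]
for x in (-.05,.05):
  for b in(-.042,.042):
    u=proj("wrist",W(x,b,.056),s)[0]; print(u.round(1),g[int(round(u[1])),int(u[0])-8:int(u[0])+9])
hsv=cv2.cvtColor(im,cv2.COLOR_BGR2HSV); m=((hsv[...,0]>60)&(hsv[...,0]<90)&(hsv[...,1]>90)).astype(np.uint8)
S=cv2.connectedComponentsWithStats(m); 
for r,c in zip(S[2],S[3]):
    if 100<r[4]<5000: q=onz("wrist",c,.0545,s)[0,:2]-N; print('green',r.tolist(),(q@CX*1e3).round(1),(q@CY*1e3).round(1))
q=onz("wrist",(304,155),.0545,s)[0,:2]-N; print('black',q@CX*1e3,q@CY*1e3)
print(arm.hand_in())
E
```

```text
t 31.80 carrier x 20.3 y -1.3 z 209.1 yaw(tool y) -16.63 open 51.1 grip 0.0 F [ 0.4  0.  -0.3]
[237.2 128.5] [ 39  41  41  41  41  40  41  32 124 255 249 246 247 249 230 124 204]
[324.8 128.6] [248 253 175 186 245 248 247 247 247 243 242 134  35  42  40  41  44]
[241.4 226.5] [ 41  44  40  44  43  41  42  34  68 249 246 243 243 245 222 221 243]
[320.4 226.6] [244 246 237 169 225 243 243 243 245 243 152  57  36  41  41  40  42]
green [250, 194, 27, 22, 359] 25.9 -19.7
black -24.879969281932333 21.621416152297783
the job is handed in; nothing more can be done
None
```

I handed the job in at about 32 s, and no verdict came back. My last camera measurements showed the lever closed with its collar down, the tray seated level on the carrier and both mounts in their pockets. On the closing swing the grip slipped, so I pushed the lever the last few degrees onto its stop with the shut fingers.

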